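# Load heating elements into the collets of a test block

### The arm

A 6-joint arm with a two-finger parallel gripper is mounted at the origin on the work surface. World frame = base frame: x ahead of the robot, y to its left, z up, the work surface at z = 0. Lengths are in mm, angles in rad, forces in N, time in s.
With the tool pointing down it reaches from about 350 to 950 mm from the base axis. Payload 17.4 kg.
Tool frame: the origin (TCP) lies midway between the tips of the shut fingers; the grasp point (between the pads) lies 19 mm behind it; x points along the fingers, y is the direction in which the jaws open and shut, and the axes are right-handed (so a half turn about x gives the same grasp; the last joint's range is limited). The gripper opens to 93 mm and grips with 3 to 60 N. Pads are 15 mm wide; open, the fingers measure 128 mm over their backs; the gripper's body (75 mm by 188 mm) begins 65 mm behind the grasp point.
Start: joints at [1.253, 0.116, 1.442, -0, 1.584, -0.038], TCP at [186.418, 648.753, 187.546] pointing down, gripper open.
Joint ranges: [-2.83, 2.83], [-0.83, 2.19], [0.07, 2.5], [-1.14, 4.28], [0.01, 3], [-2.97, 2.97]. Speed limits (rad/s): [1.89, 1.89, 2.22, 3.14, 3.14, 3.14].

### API

Orientations are given as a 3x3 rotation matrix whose columns are the frame's x, y, z axes.
In Python, from plant import env, vision, spot_in, spot_point gives the robot as it stands.
- The arm moves only by the shell command python3 -m crank 'ROWS' [OPENING] [FORCE]. ROWS is JSON, a list of rows, each a list of 6 numbers: the shift along the tool's x, y, z in units of 0.8 m (1.0 is 0.8 m), then the turn, a rotation vector about the tool's x, y, z in units of 90 degrees (1.0 is 90 degrees). In form: [[tx, ty, tz, ax, ay, az], ...]. A call has 1 to 12 rows; each row is the pose to reach, as a shift and turn from the pose commanded when the call began, along the tool's axes at that moment; what a row does not reach only later rows make up. A row lasts 1/10 s, in which the tool goes at most 50 mm and 8.59 degrees, less where a joint would pass 70% of its speed; a pose out of reach is approached as far as the arm can. A call with a number of a shift or a turn outside -1 to 1 is refused whole. A call with a gripper value outside its range is refused whole. OPENING is the opening, from 0 (shut) to 1 (fully open), set as the call begins (- or left out, the last holds). The fingers move at their own pace and stop on an object; FORCE is the grip in N (left out, the last holds). Time passes only in rows, so rows that repeat a pose let the fingers close. It gives the time, the measured TCP pose, the force and the opening at its end, in the units of the state.
- env.state(): the state, without advancing time (a new reading comes with each control period).
- vision.grab_frame(name): name is "scene" or "top" or "wrist"; returns the picture (400x640x3 uint8, red, green, blue); there is no depth.
- vision.camera_params(name): a dict with "K" (3x3 intrinsics, pixels), "pose" (4x4, takes a point from camera to world coordinates). Camera axes: x right, y up, looking along -z (the intrinsics and any distortion apply to the point x, -y, -z); pixel columns grow to the right and rows downward; lengths in mm; the calibration is good to about 2 mm. A picture is of the moment at which its call begins: read the wrist's pose just before it. camera_params takes no time and is no camera call; for the wrist camera it gives the pose at the moment of the call.
- env.close_job(): hands the job in, once; it reports no verdict.
Trained networks look in the newest picture that a camera, given by its name, has taken for a name from the list of things; names that differ only in an ending like _2 or _b are one class to them, and where a whole thing is asked for, a point or a joint stands for the part that bears it (a point fixed in the world has none). Each returns a list of dicts, best first, with "p" (0 to 1); they miss things now and then, are a little off and sometimes report something else, mostly with a low value. They report only what shows in the picture. A call takes as long as a camera call. They do not tell look-alikes from the thing itself.
- spot_in(thing, camera): "centre" ([column, row] in pixels, amid what is visible of it).
- spot_point(thing, camera): "centre" ([column, row] in pixels: a listed point, or the origin of a listed thing).
The state is a dict: "t": time; "joints": joint angles; "joint_vel": joint speeds; "tau": joint torques, N m; "position": TCP position; "orientation": TCP orientation; "ft_force": force on the tool from outside, world axes, zero at the start; "moment": the same for the moment, N m; "grip_width": finger opening in mm.
Only numpy, scipy, OpenCV 4.12 (cv2) and the standard library are available. Lean on these libraries where they do the work, as an engineer would, in place of code of your own. Each camera call takes 0.05 s, during which the arm holds its last target.

### The job

First press the red mushroom stop on the control box down until it locks. Then take every heating element out of the wooden tray and set it, shank down, into a collet of the test block, one to a collet, pushed fully home, and turn that collet's nut clockwise until it grips the shank and comes to its stop. When all are tight, twist the mushroom stop clockwise so that it pops up again; leave the other things on the bench where they are.

Things in the scene. Friction and masses are not known exactly. Their poses are not given: they have to be found in the camera images.
- tray: loose wooden block, 170 (its x) x 85 (its y) x 46 mm high, 0.9 kg; origin: centre of its underside. Three 14 mm blind holes, 40 mm deep, on its x axis at x = -55, 0, +55 mm hold the elements upright. It stands on the robot's left or right (the control box on the other side) and may get knocked aside with its elements.
- elementA: heating element, 83 mm long, 0.07 kg, all alike (2 or 3 present): steel shank 12 mm thick, 55 mm long, chamfered foot; above it a steel collar 24 mm wide (55 to 60 mm above the foot) and a yellow cap 21 mm wide (60 to 83 mm), to hold it by. Origin: centre of the foot; z points to the cap. Starts upright in a tray hole, foot 6 mm above the bench.
- elementB: heating element, 83 mm long, 0.07 kg, all alike (2 or 3 present): steel shank 12 mm thick, 55 mm long, chamfered foot; above it a steel collar 24 mm wide (55 to 60 mm above the foot) and a yellow cap 21 mm wide (60 to 83 mm), to hold it by. Origin: centre of the foot; z points to the cap. Starts upright in a tray hole, foot 6 mm above the bench.
- elementC: heating element, 83 mm long, 0.07 kg, all alike (2 or 3 present): steel shank 12 mm thick, 55 mm long, chamfered foot; above it a steel collar 24 mm wide (55 to 60 mm above the foot) and a yellow cap 21 mm wide (60 to 83 mm), to hold it by. Origin: centre of the foot; z points to the cap. Starts upright in a tray hole, foot 6 mm above the bench.
- boreA (a point): centre of the floor of collet A's vertical bore, 12 mm above the bench: a fully home element's foot stands here. Bore 15 mm wide with the nut slack, mouth at the nut's top 51 mm above this point; a home element's collar is 4 mm above the nut. The 3 collets are 95 mm apart on a fixed dark steel plate 100 x 290 x 12 mm; any element fits any.
- boreB (a point): centre of the floor of collet B's vertical bore, 12 mm above the bench: a fully home element's foot stands here. Bore 15 mm wide with the nut slack, mouth at the nut's top 51 mm above this point; a home element's collar is 4 mm above the nut. The 3 collets are 95 mm apart on a fixed dark steel plate 100 x 290 x 12 mm; any element fits any.
- boreC (a point): centre of the floor of collet C's vertical bore, 12 mm above the bench: a fully home element's foot stands here. Bore 15 mm wide with the nut slack, mouth at the nut's top 51 mm above this point; a home element's collar is 4 mm above the nut. The 3 collets are 95 mm apart on a fixed dark steel plate 100 x 290 x 12 mm; any element fits any.
- hexA (a point): centre of the hexagonal brass nut of collet A, on the bore's axis, 53 mm above the bench. The nut is 34 mm across flats (39 mm over corners), 20 mm high (10 mm above and below this point), open below for fingertips to the plate; the point turns with the nut and its x axis is square to a flat.
- hexB (a point): centre of the hexagonal brass nut of collet B, on the bore's axis, 53 mm above the bench. The nut is 34 mm across flats (39 mm over corners), 20 mm high (10 mm above and below this point), open below for fingertips to the plate; the point turns with the nut and its x axis is square to a flat.
- hexC (a point): centre of the hexagonal brass nut of collet C, on the bore's axis, 53 mm above the bench. The nut is 34 mm across flats (39 mm over corners), 20 mm high (10 mm above and below this point), open below for fingertips to the plate; the point turns with the nut and its x axis is square to a flat.
- nutA (a joint): turn of the nut of collet A in rad: 0 is slack, grows as the nut is turned clockwise seen from above (tightening), hard stop at 1.6; starts between 0 and 0.2. The two jaws inside meet a 12 mm shank at about 1.07 and grip it firmly from 1.3 on; the nut turns against 0.1 to 0.2 N m of friction and stays where it is left. Jaws closed beyond 1.0 do not let a shank in.
- nutB (a joint): turn of the nut of collet B in rad: 0 is slack, grows as the nut is turned clockwise seen from above (tightening), hard stop at 1.6; starts between 0 and 0.2. The two jaws inside meet a 12 mm shank at about 1.07 and grip it firmly from 1.3 on; the nut turns against 0.1 to 0.2 N m of friction and stays where it is left. Jaws closed beyond 1.0 do not let a shank in.
- nutC (a joint): turn of the nut of collet C in rad: 0 is slack, grows as the nut is turned clockwise seen from above (tightening), hard stop at 1.6; starts between 0 and 0.2. The two jaws inside meet a 12 mm shank at about 1.07 and grip it firmly from 1.3 on; the nut turns against 0.1 to 0.2 N m of friction and stays where it is left. Jaws closed beyond 1.0 do not let a shank in.
- controlbox: fixed pale grey-green steel box, 200 (x) x 160 (y) x 100 mm high, origin: centre of its underside; the mushroom stop stands on its top, 20 mm towards the box's -x from its centre. It carries the stop. Small lamps on its top are only for show.
- stop_top (a point): centre of the top face of the red mushroom head: a round head 40 mm in diameter and 15 mm high; this point is 133 mm above the bench with the stop up. A yellow ring 50 mm wide and 6 mm high lies round its stem on the box top, 12 mm below the raised head.
- stop (a joint): how far the mushroom stop is pressed down, in m: 0 is up; pressed with about 5 N past 8 mm (end of travel 10 mm) it latches, and when let go it stays down at about 7 mm.
- stopknob (a joint): twist of the mushroom head in rad, clockwise seen from above, 0 to 1.0, spring-returned (about 0.03 N m); twisting it beyond about 0.6 unlatches a stop that is down, and it pops up when let go.
- elbow: brass pipe elbow about 45 mm long and 24 mm high; origin under its middle. A bystander to be left in place.
There are look-alikes about, which are no part of the job. Leave any orange or pink look-alike of the elementB alone.

How it is judged:
By the outcome, as a careful person would: the job done as asked, in the order asked, and still so for the second after the job is handed in, with the robot touching nothing.
Of elementA, elementB, elementC only 2 to 3 are there at a start; the rules pass over those that are not, and their reading is None.
At some moment in a run one of tray may be knocked a few centimetres aside while the robot is not near it.
It also fails if it takes over 210 s, if anything falls off the work surface, if the arm or the gripper's body presses on something with over 40 N, if the wrist force passes 120 N, or if a joint passes its speed limit or range.

## Working session

There is one attempt and no reset: what is moved stays moved. The work goes in short steps, Python scripts to look and compute and a shell command to move; the robot and the scene stay as the last step left them, time stands still between calls to the robot, and variables do not carry over. Pictures are saved under pics/ and viewed, and the job is handed in when it is done.

```bash
ls; mkdir -p pics; python3 - <<'E'
from plant import env, vision, spot_in, spot_point
import cv2, numpy as np
s=env.state(); print(s)
for n in ["scene","top"]:
    im=vision.grab_frame(n); cv2.imwrite(f"pics/{n}0.png",im[:,:,::-1])
    p=vision.camera_params(n); print(n,p["K"],np.round(p["pose"],3).tolist(),[k for k in p])
    for th in ["tray","elementB","boreA","hexA","controlbox","stop_top","elbow"]:
        for f in (spot_in,spot_point):
            try: print(n,th,f.__name__,[(np.round(d["centre"]).tolist(),round(d["p"],2)) for d in f(th,n)])
            except Exception as e: print(th,f.__name__,e)
E
```

```text
pics
{'t': 0.0, 'joints': array([ 1.25317808e+00,  1.16454707e-01,  1.44224620e+00, -1.49409509e-05,
        1.58399453e+00, -3.77842823e-02]), 'joint_vel': array([-0.00042301, -0.00108109,  0.00085574, -0.0003216 ,  0.00183797,
        0.00221079]), 'tau': array([ 2.87361850e-03, -7.21240640e+01, -6.22638345e+01,  7.81330699e-02,
        2.33607535e-02, -1.27005478e-04]), 'position': array([186.36257495, 648.5205501 , 186.83812668]), 'orientation': array([[-3.30213508e-04,  2.76196078e-01,  9.61101252e-01],
       [-1.05229407e-03,  9.61100677e-01, -2.76196274e-01],
       [-9.99999392e-01, -1.10256489e-03, -2.67289308e-05]]), 'ft_force': array([ 0.02982462, -0.18402759,  0.50221548]), 'moment': array([-0.0122118 , -0.01676895, -0.03217402]), 'grip_width': 92.91959987115521}
scene [[511.13375754   0.         327.42099182]
 [  0.         511.13375754 197.31591888]
 [  0.           0.           1.        ]] [[0.304, -0.629, 0.715, 1429.963], [0.953, 0.184, -0.242, -387.956], [0.021, 0.755, 0.656, 933.563], [0.0, 0.0, 0.0, 1.0]] ['K', 'pose']
scene tray call [([238.0, 252.0], 0.9)]
sce
[... 1073 characters left out ...]
y call [([405.0, 196.0], 0.93)]
top elementB call [([450.0, 195.0], 0.4)]
top elementB call [([445.0, 199.0], 0.63), ([451.0, 183.0], 0.62), ([409.0, 192.0], 0.52), ([369.0, 213.0], 0.43), ([374.0, 191.0], 0.42)]
top boreA call []
top boreA call [([332.0, 175.0], 0.76)]
top hexA call [([407.0, 191.0], 0.72), ([333.0, 170.0], 0.52)]
top hexA call [([332.0, 173.0], 0.69)]
top controlbox call [([207.0, 188.0], 0.92)]
top controlbox call [([208.0, 187.0], 0.91), ([301.0, 174.0], 0.31)]
top stop_top call [([195.0, 192.0], 0.55)]
top stop_top call [([334.0, 172.0], 0.62), ([196.0, 190.0], 0.43)]
top elbow call [([260.0, 237.0], 0.54)]
top elbow call [([262.0, 235.0], 0.68), ([405.0, 193.0], 0.32)]
```

```bash
python3 - <<'E'
import cv2
im=cv2.imread("pics/top0.png"); cv2.imwrite("pics/top0c.png",cv2.resize(im[120:270,160:480],None,fx=2.5,fy=2.5,interpolation=cv2.INTER_CUBIC))
im=cv2.imread("pics/scene0.png"); cv2.imwrite("pics/scene0c.png",cv2.resize(im[120:330,130:530],None,fx=2,fy=2,interpolation=cv2.INTER_CUBIC))
E
```

```text
(no output)
```

View pics/top0c.png

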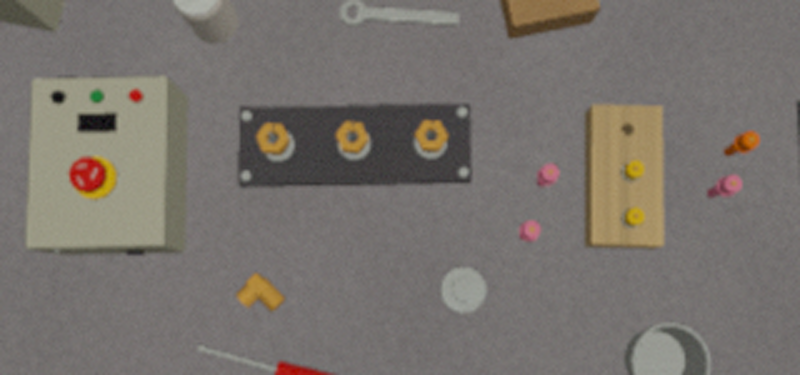

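View pics/scene0c.png

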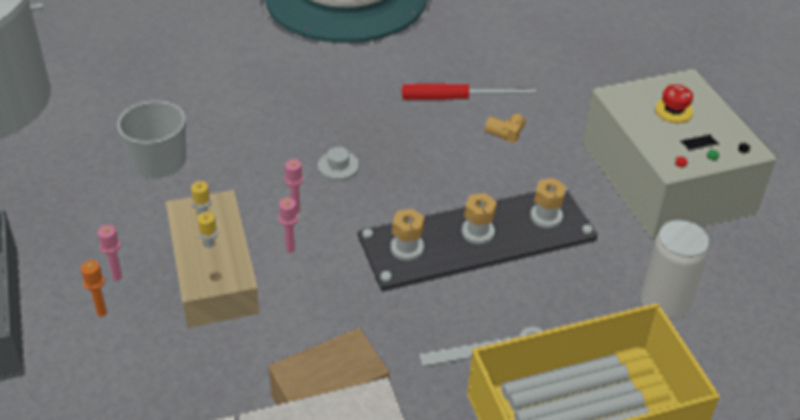

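```bash
cat > h.py <<'E'
from plant import env, vision, spot_in, spot_point
import cv2, numpy as np
from scipy.spatial.transform import Rotation as R
def params(n):
    p=vision.camera_params(n); return np.array(p["K"]),np.array(p["pose"])
def ray(P,px):
    K,T=P; d=np.linalg.inv(K)@[px[0],px[1],1.0]; d=T[:3,:3]@[d[0],-d[1],-d[2]]
    return T[:3,3],d/np.linalg.norm(d)
def atz(P,px,z):
    o,d=ray(P,px); return o+d*(z-o[2])/d[2]
def proj(P,X):
    K,T=P; c=T[:3,:3].T@(np.array(X,float)-T[:3,3]); u=K@[c[0],-c[1],-c[2]]; return u[:2]/u[2]
def tri(obs):
    A=np.zeros((3,3));b=np.zeros(3)
    for P,px in obs:
        o,d=ray(P,px); M=np.eye(3)-np.outer(d,d); A+=M;b+=M@o
    X=np.linalg.solve(A,b); return X,[np.round(proj(P,X)-px,1).tolist() for P,px in obs]
def plan(pos,yaw=None):
    """yaw: world angle of jaw axis (tool y), mod pi choose nearest by sum; prints shift+turn units from measured pose"""
    s=env.state(); Rm=np.array(s["orientation"]); p=np.array(s["position"])
    sh=Rm.T@(np.array(pos,float)-p)/800
    out=[*np.round(sh,4)]
    if yaw is not None:
        y=np.array([np.cos(yaw),np.sin(yaw),0]);
        if y@Rm[:,1]<0: y=-y
        x=np.array([0,0,-1.]); T=np.c_[x,y,np.cross(x,y)]
        rv=R.from_matrix(Rm.T@T).as_rotvec()/(np.pi/2); out+=[*np.round(rv,4)]
    print("plan",[float(v) for v in out],"dist",np.round(np.linalg.norm(sh)*800))
def st():
    s=env.state(); Rm=np.array(s["orientation"]);print("t",round(s["t"],2),"p",np.round(s["position"],1),"yaw",round(np.degrees(np.arctan2(Rm[1,1],Rm[0,1])),1),"x",np.round(Rm[:,0],3),"F",np.round(s["ft_force"],1),"M",np.round(s["moment"],2),"w",round(s["grip_width"],1),"j",np.round(s["joints"],2))
def crop(im,box,f,name,marks=()):
    im=im[:,:,::-1].copy()
    x0,y0,x1,y1=box
    c=cv2.resize(im[y0:y1,x0:x1],None,fx=f,fy=f,interpolation=cv2.INTER_CUBIC)
    for m in marks: cv2.drawMarker(c,(int((m[0]-x0+.5)*f),int((m[1]-y0+.5)*f)),(255,0,255),cv2.MARKER_CROSS,12,1)
    cv2.imwrite("pics/"+name,c)
E
python3 - <<'E'
from h import *
im=vision.grab_frame("wrist"); crop(im,(0,0,640,400),1,"w0.png")
P=params("wrist"); print(np.round(P[0]),np.round(P[1],3))
T=params("top"); S=params("scene")
s=env.state(); Rm=s["orientation"];print("cam in tool:",np.round(Rm.T@(P[1][:3,3]-s["position"]),1),np.round(Rm.T@P[1][:3,:3],3))
c=lambda x,y:(160+x/2.5-.5,120+y/2.5-.5)
q=lambda x,y:(130+x/2-.5,120+y/2-.5)
for n,a,b in [("stop",c(88,174),q(678,92)),("hexL",c(272,137),q(549,192)),("hexM",c(351,137),q(480,206)),("hexR",c(431,135),q(408,222)),("e1",c(636,170),q(201,190)),("e2",c(636,216),q(207,221)),("elbow",c(260,292),q(506,128))]:
    X,r=tri([(T,a),(S,b)]); print(n,np.round(X,1),r)
    
for n,a,z in [("stop",c(88,174),133),("hexL",c(272,135),63),("hexM",c(351,135),63),("hexR",c(431,133),63),("e1",c(636,170),89),("e2",c(636,216),89),("hole3",c(628,128),46)]: print(n,np.round(atz(T,a,z),1))
for a in [(36,80),(168,78),(28,247),(164,247)]: print("box",np.round(atz(T,c(*a),100),1))
for a in [(590,106),(664,106),(588,245),(664,245)]: print("tray",np.round(atz(T,c(*a),46),1))
st()
E
```

```text
[[290.   0. 320.]
 [  0. 290. 202.]
 [  0.   0.   1.]] [[ 2.77000e-01 -9.34000e-01 -2.27000e-01  1.24899e+02]
 [ 9.61000e-01  2.69000e-01  6.60000e-02  6.67034e+02]
 [-1.00000e-03 -2.36000e-01  9.72000e-01  3.84554e+02]
 [ 0.00000e+00  0.00000e+00  0.00000e+00  1.00000e+00]]
cam in tool: [-197.     0.6  -64.2] [[ 0.001  0.236 -0.972]
 [ 1.     0.     0.001]
 [ 0.001 -0.972 -0.236]]
stop [541.1 294.4 134.4] [[-0.8, -0.3], [-0.9, 0.2]]
hexL [596.1 100.3  58.5] [[0.2, 0.1], [0.2, -0.0]]
hexM [595.8   6.4  59.2] [[-0.0, -0.0], [-0.1, 0.0]]
hexR [597.9 -88.7  60. ] [[-0.2, -0.1], [-0.3, 0.0]]
e1 [ 543.3 -319.8  124.4] [[1.4, 0.3], [1.7, 0.2]]
e2 [ 503.8 -326.5   40.8] [[-2.7, -0.6], [-3.3, -0.4]]
elbow [413.3 120.   13.8] [[-0.2, -0.1], [-0.3, 0.0]]
stop [540.4 292.6 133. ]
hexL [597.8 100.2  63. ]
hexM [597.4   6.   63. ]
hexR [599.5 -89.2  63. ]
e1 [ 549.9 -324.6   89. ]
e2 [ 496.6 -322.8   89. ]
hole3 [ 608.2 -327.4   46. ]
box [656.4 370.1 100. ]
box [658.1 216.4 100. ]
box [462.1 369.1 100. ]
box [461.6 214.5 100. ]
tray [ 635.5 -282.3   46. ]
tray [ 635.2 -371.8   46. ]
tray [ 466.8 -275.2   46. ]
tray [ 466.6 -365.2   46. ]
t 1.55 p [186.4 648.8 187.6] yaw 74.0 x [ 0.  0. -1.] F [-0.4 -0.6  0.1] M [-0.04 -0.03 -0.01] w 93.2 j [ 1.25  0.12  1.44 -0.    1.58 -0.04]
```

View pics/w0.png

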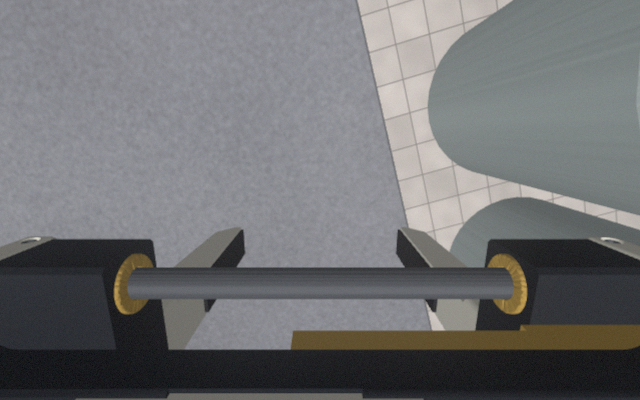

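View pics/top0.png

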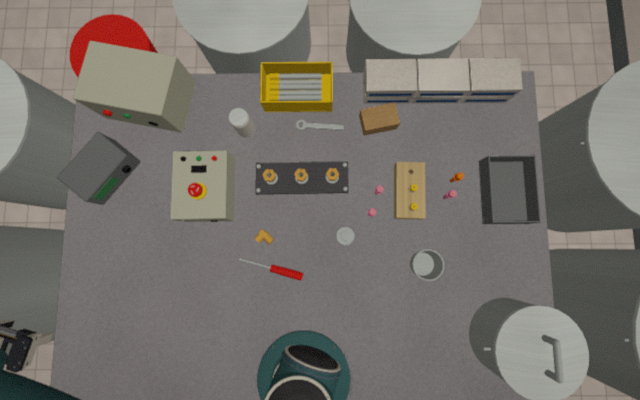

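```bash
python3 - <<'E'
from h import *
plan([541,293,210],np.pi/2); st()
E
```

```text
plan [-0.028, -0.305, 0.5488, -0.1781, 0.0, -0.0] dist 503.0
t 1.55 p [186.4 648.8 187.6] yaw 74.0 x [ 0.  0. -1.] F [-0.4 -0.6  0.1] M [-0.04 -0.03 -0.01] w 93.2 j [ 1.25  0.12  1.44 -0.    1.58 -0.04]
```

```bash
python3 -m crank '[[-0.028,-0.305,0.549,-0.178,0,0],[-0.028,-0.305,0.549,-0.178,0,0],[-0.028,-0.305,0.549,-0.178,0,0],[-0.028,-0.305,0.549,-0.178,0,0],[-0.028,-0.305,0.549,-0.178,0,0],[-0.028,-0.305,0.549,-0.178,0,0],[-0.028,-0.305,0.549,-0.178,0,0],[-0.028,-0.305,0.549,-0.178,0,0],[-0.028,-0.305,0.549,-0.178,0,0],[-0.028,-0.305,0.549,-0.178,0,0],[-0.028,-0.305,0.549,-0.178,0,0],[-0.028,-0.305,0.549,-0.178,0,0]]' 0 20
python3 - <<'E'
from h import *
st()
P=params("wrist");im=vision.grab_frame("wrist"); 
print([(np.round(d["centre"],1).tolist(),round(d["p"],2)) for d in spot_point("stop_top","wrist")])
m=proj(P,[541,293,133]);print(m)
crop(im,(0,0,640,400),1.2,"w1.png",[m]); st()
E
```

```text
t: 2.75
position: [541.7, 292.1, 209.8]
orientation: [[-0.0, 0.002, 1.0], [0.0, 1.0, -0.002], [-1.0, 0.0, -0.0]]
ft_force: [0.3, 0.1, -0.5]
grip_width: 2.3
t 2.75 p [541.7 292.1 209.8] yaw 89.9 x [-0.  0. -1.] F [ 0.3  0.1 -0.5] M [ 0.05  0.03 -0.07] w 2.3 j [ 0.45 -0.02  1.54  0.    1.62 -1.12]
[([325.8, 200.2], 0.55)]
[320.82777796 198.79361989]
t 2.85 p [540.6 293.6 209.9] yaw 90.0 x [-0.  0. -1.] F [0.2 0.8 0.2] M [ 0.11 -0.01  0.03] w 0.5 j [ 0.46 -0.02  1.55  0.    1.62 -1.12]
```

View pics/w1.png

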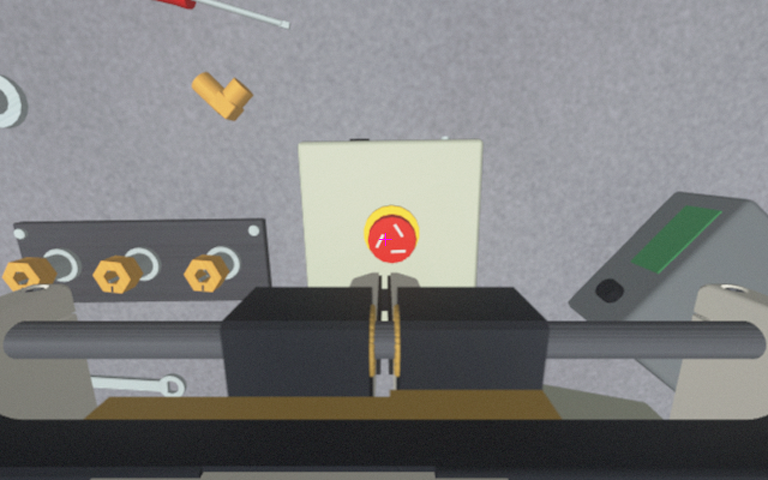

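```bash
python3 - <<'E'
from h import *
P=params("wrist");im=vision.grab_frame("wrist").astype(int)
m=(im[...,0]>150)&(im[...,1]<90)&(im[...,2]<90); m[:150]=0;m[260:]=0;m[:,:260]=0;m[:,400:]=0
def circ(m):
    mm=cv2.morphologyEx(m.astype(np.uint8),cv2.MORPH_CLOSE,np.ones((9,9)))
    c=max(cv2.findContours(mm,0,1)[0],key=cv2.contourArea); return cv2.minEnclosingCircle(c),cv2.fitEllipse(c)[:2]
r=circ(m);print(r); print(atz(P,r[0][0],133),atz(P,r[1][0],130))
im=vision.grab_frame("top").astype(int);T=params("top")
print(np.argwhere((im[...,0]>150)&(im[...,1]<90)&(im[...,2]<90))[:,::-1][:5])
m=(im[...,0]>130)&(im[...,1]<80)&(im[...,2]<80); m[:170]=0;m[210:]=0;m[:,:180]=0;m[:,230:]=0
r=circ(m);print(r,atz(T,r[1][0],133)); st()
E
```

```text
(((324.5, 199.73684692382812), 19.743268966674805), ((324.5515441894531, 199.9293670654297), (37.73731231689453, 38.19965362548828)))
[540.82875862 298.06004827 133.        ] [541.72640122 298.15737051 130.        ]
[[112  14]
 [103  15]
 [104  15]
 [105  15]
 [106  15]]
(((194.0, 191.0), 6.324655532836914), ((193.79104614257812, 192.62042236328125), (5.772640228271484, 12.986928939819336))) [530.52133713 294.65037047 133.        ]
t 2.95 p [540.3 294.  210. ] yaw 90.1 x [-0.  0. -1.] F [ 0.6  0.1 -0.4] M [ 0.04 -0.02 -0.02] w 0.8 j [ 0.46 -0.02  1.55  0.    1.62 -1.12]
```

```bash
python3 -m crank '[[0.04,0.0025,0,0,0,0],[0.085,0.0025,0,0,0,0],[0.095,0.0025,0,0,0,0],[0.1,0.0025,0,0,0,0],[0.104,0.0025,0,0,0,0],[0.1065,0.0025,0,0,0,0],[0.1075,0.0025,0,0,0,0],[0.1085,0.0025,0,0,0,0],[0.1085,0.0025,0,0,0,0]]'
python3 - <<'E'
from h import *
st()
E
```

```text
t: 3.85
position: [541.3, 295.0, 123.4]
orientation: [[0.0, 0.0, 1.0], [0.0, 1.0, -0.0], [-1.0, 0.0, 0.0]]
ft_force: [-0.2, -0.1, 0.2]
grip_width: 0.8
t 3.85 p [541.3 295.  123.4] yaw 90.0 x [ 0.  0. -1.] F [-0.2 -0.1  0.2] M [ 0.03 -0.02  0.01] w 0.8 j [ 0.46  0.01  1.65 -0.    1.47 -1.11]
```

```bash
python3 -m crank '[[0.001,0,0,0,0,0],[0.0015,0,0,0,0,0],[0.0015,0,0,0,0,0]]'
python3 - <<'E'
from h import *
st()
E
```

```text
t: 4.15
position: [541.1, 294.9, 121.9]
orientation: [[-0.0, 0.0, 1.0], [-0.0, 1.0, -0.0], [-1.0, -0.0, -0.0]]
ft_force: [0.1, -0.2, -0.3]
grip_width: 0.2
t 4.15 p [541.1 294.9 121.9] yaw 90.0 x [-0. -0. -1.] F [ 0.1 -0.2 -0.3] M [ 0.01  0.04 -0.04] w 0.2 j [ 0.46  0.01  1.66 -0.    1.47 -1.11]
```

```bash
python3 - <<'E'
from h import *
im=vision.grab_frame("scene"); S=params("scene"); m=proj(S,env.state()["position"]);print(m)
crop(im,(400,100,560,230),4.5,"s1.png",[m,proj(S,[541,296,133])])
P=params("wrist");im=vision.grab_frame("wrist"); crop(im,(220,120,420,300),3,"w2.png")
E
```

```text
[466.81798847 169.50244223]
```

View pics/s1.png

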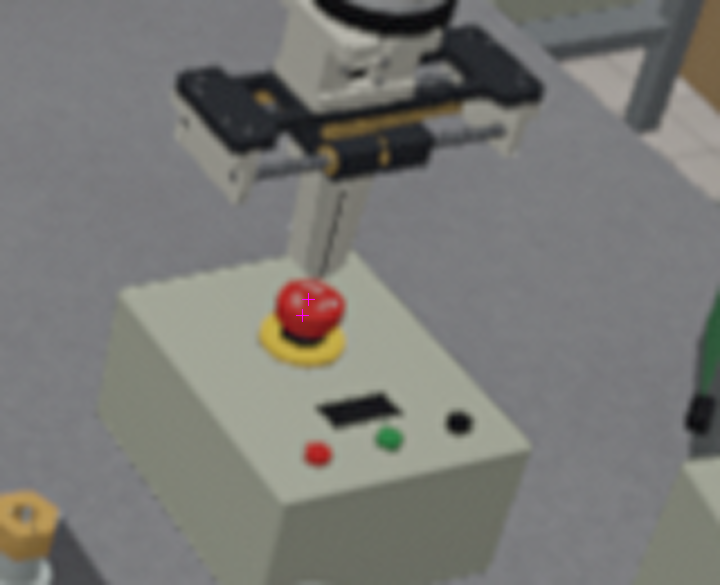

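View pics/w2.png

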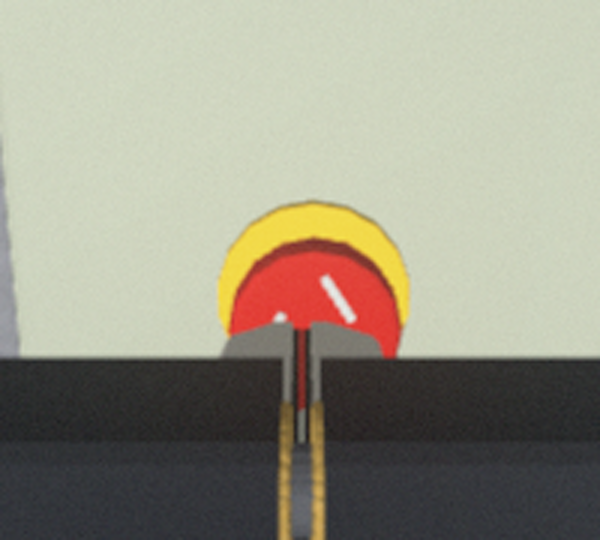

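```bash
python3 - <<'E'
from h import *
a=cv2.imread("pics/scene0.png"); b=vision.grab_frame("scene")[:,:,::-1]
f=lambda i: cv2.resize(i[145:195,440:500],None,fx=6.5,fy=6.5,interpolation=cv2.INTER_CUBIC)
cv2.imwrite("pics/cmp.png",np.hstack([f(a),f(b)]))
b=vision.grab_frame("top")[:,:,::-1];a=cv2.imread("pics/top0.png")
f=lambda i: cv2.resize(i[140:230,165:245],None,fx=4.9,fy=4.9,interpolation=cv2.INTER_CUBIC)
cv2.imwrite("pics/cmp2.png",np.hstack([f(a),f(b)])); st()
E
```

```text
t 4.35 p [541.2 294.9 122. ] yaw 90.0 x [ 0. -0. -1.] F [ 0.   0.9 -0.2] M [ 0.06  0.01 -0.01] w 0.5 j [ 0.46  0.01  1.65 -0.    1.47 -1.11]
```

View pics/cmp.png

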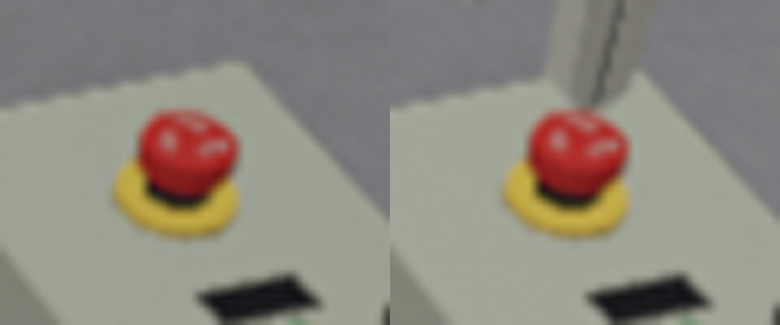

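View pics/cmp2.png

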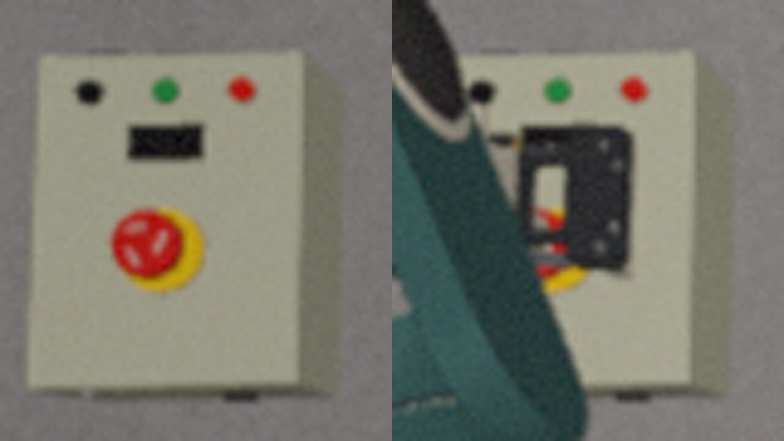

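```bash
python3 -m crank '[[0.0025,0,0,0,0,0],[0.005,0,0,0,0,0],[0.0075,0,0,0,0,0]]'; python3 -m crank '[[0.001,0,0,0,0,0],[0.002,0,0,0,0,0],[0.003,0,0,0,0,0]]'; python3 -m crank '[[0.001,0,0,0,0,0],[0.002,0,0,0,0,0]]'
python3 - <<'E'
from h import *
b=vision.grab_frame("scene")[:,:,::-1]
f=lambda i: cv2.resize(i[145:195,440:500],None,fx=6.5,fy=6.5,interpolation=cv2.INTER_CUBIC)
cv2.imwrite("pics/s3.png",f(b)); st()
E
```

```text
t: 4.65
position: [541.1, 294.9, 115.7]
orientation: [[-0.0, 0.0, 1.0], [-0.0, 1.0, -0.0], [-1.0, -0.0, -0.0]]
ft_force: [-0.3, -0.6, 0.3]
grip_width: 0.4
t: 4.95
position: [541.2, 295.0, 113.5]
orientation: [[0.0, 0.0, 1.0], [0.0, 1.0, -0.0], [-1.0, 0.0, 0.0]]
ft_force: [-0.2, 0.4, 0.1]
grip_width: 0.4
t: 5.15
position: [541.2, 295.0, 111.9]
orientation: [[0.0, 0.0, 1.0], [0.0, 1.0, -0.0], [-1.0, 0.0, 0.0]]
ft_force: [-0.6, -0.5, 0.3]
grip_width: 0.5
t 5.2 p [541.1 295.  111.8] yaw 90.0 x [-0. -0. -1.] F [ 0.3 -0.4  0.5] M [ 0.01  0.02 -0.01] w 0.9 j [ 0.46  0.02  1.67  0.    1.46 -1.11]
```

View pics/s3.png

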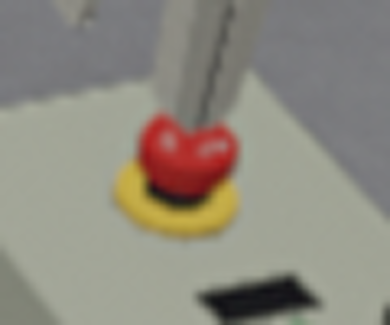

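```bash
for i in 1 2; do python3 -m crank '[[0.0015,0,0,0,0,0],[0.0025,0,0,0,0,0]]'|egrep 'posi|ft'; done; python3 -m crank '[[0.0015,0,0,0,0,0],[0.0025,0,0,0,0,0]]'|egrep 'posi|ft'; python3 -m crank '[[0.0015,0,0,0,0,0],[0.0025,0,0,0,0,0]]'|egrep 'posi|ft'
```

```text
position: [541.1, 294.9, 109.9]
ft_force: [-0.0, 0.2, 0.6]
position: [541.1, 294.9, 107.8]
ft_force: [0.3, 0.7, -0.4]
position: [541.1, 295.0, 105.8]
ft_force: [0.4, -0.3, 0.5]
position: [541.1, 294.9, 103.8]
ft_force: [-0.2, -0.1, 0.9]
```

```bash
python3 - <<'E'
from h import *
b=vision.grab_frame("scene")[:,:,::-1]
f=lambda i: cv2.resize(i[145:195,440:500],None,fx=6.5,fy=6.5,interpolation=cv2.INTER_CUBIC)
w=vision.grab_frame("wrist")[:,:,::-1]
cv2.imwrite("pics/s4.png",np.hstack([f(b),cv2.resize(w[120:284,230:426],(390,325))])); st()
E
```

```text
t 6.1 p [541.1 295.  103.8] yaw 90.0 x [-0. -0. -1.] F [ 0.8  0.3 -0.3] M [0.02 0.01 0.03] w 0.3 j [ 0.46  0.02  1.67 -0.    1.44 -1.11]
```

View pics/s4.png

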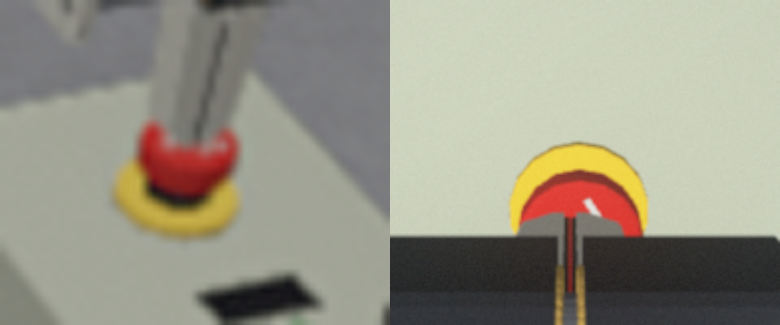

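```bash
for i in 1; do python3 -m crank '[[0.0015,0,0,0,0,0],[0.0025,0,0,0,0,0]]'|egrep 'posi|ft'; done; python3 -m crank '[[0.0015,0,0,0,0,0],[0.0025,0,0,0,0,0]]'|egrep 'posi|ft'; python3 -m crank '[[0.001,0,0,0,0,0],[0.001,0,0,0,0,0]]'|egrep 'posi|ft'
 python3 - <<'E'
from h import *
b=vision.grab_frame("scene")[:,:,::-1]
f=lambda i: cv2.resize(i[145:195,440:500],None,fx=6.5,fy=6.5,interpolation=cv2.INTER_CUBIC)
w=vision.grab_frame("wrist")[:,:,::-1]
cv2.imwrite("pics/s5.png",np.hstack([f(b),cv2.resize(w[120:284,230:426],(390,325))])); st()
E
```

```text
position: [541.2, 294.9, 101.9]
ft_force: [-1.0, 0.1, 1.4]
position: [541.2, 295.0, 100.1]
ft_force: [-1.1, 0.3, 3.1]
position: [541.2, 295.0, 99.2]
ft_force: [-0.7, -0.5, 2.5]
t 6.8 p [541.2 295.   99.2] yaw 90.0 x [ 0. -0. -1.] F [-0.9 -0.8  3.2] M [-0.03  0.09 -0.01] w 0.8 j [ 0.46  0.03  1.68 -0.    1.44 -1.11]
```

View pics/s5.png

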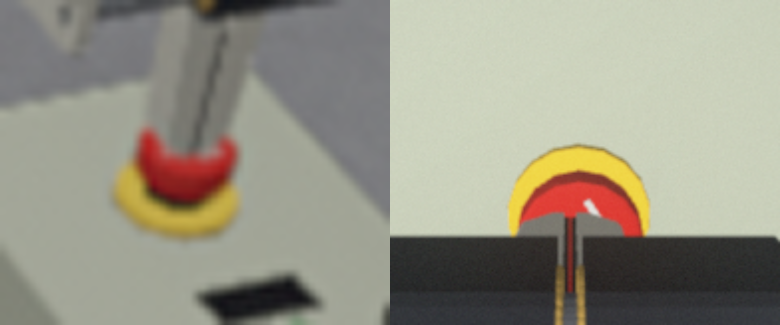

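```bash
python3 -m crank '[[0.0015,0,0,0,0,0],[0.0025,0,0,0,0,0]]'|egrep 'posi|ft'; python3 -m crank '[[0.0015,0,0,0,0,0],[0.0025,0,0,0,0,0]]'|egrep 'posi|ft'; python3 -m crank '[[0.001,0,0,0,0,0],[0.0015,0,0,0,0,0]]'|egrep 'posi|ft'
 python3 - <<'E'
from h import *
st()
S=params("scene")
for z in (110,122,133,140,150): print(z,proj(S,[541,295,z]))
E
```

```text
position: [541.2, 295.0, 97.1]
ft_force: [0.3, 0.1, 2.4]
position: [541.2, 295.0, 95.1]
ft_force: [-0.1, -0.5, 3.3]
position: [541.2, 295.0, 93.9]
ft_force: [-0.0, -0.5, 4.2]
t 7.4 p [541.2 295.   93.9] yaw 90.0 x [ 0.  0. -1.] F [-0.  -0.5  4.2] M [-0.02  0.09 -0.  ] w 0.6 j [ 0.46  0.03  1.69 -0.    1.43 -1.11]
110 [465.90167955 173.06282999]
122 [466.81491653 169.44718053]
133 [467.66156804 166.09515348]
140 [468.2051568  163.94299969]
150 [468.98829317 160.8424391 ]
```

```bash
python3 -m crank '[[0.0015,0,0,0,0,0],[0.0025,0,0,0,0,0]]'|egrep 'posi|ft'; python3 -m crank '[[0.001,0,0,0,0,0],[0.0015,0,0,0,0,0]]'|egrep 'posi|ft';  python3 -m crank '[[0.001,0,0,0,0,0],[0.0015,0,0,0,0,0]]'|egrep 'posi|ft'
```

```text
position: [541.2, 295.0, 92.0]
ft_force: [-0.5, -1.6, 12.1]
position: [541.4, 295.1, 91.9]
ft_force: [-4.8, -2.7, 16.0]
position: [541.6, 295.1, 91.8]
ft_force: [-6.7, -3.7, 24.5]
```

```bash
python3 -m crank '[[-0.05,0,0,0,0,0],[-0.1,0,0,0,0,0],[-0.13,0,0,0,0,0],[-0.13,0,0,0,0,0],[-0.13,0,0,0,0,0]]'
 python3 - <<'E'
from h import *
b=vision.grab_frame("scene")[:,:,::-1]
f=lambda i: cv2.resize(i[145:195,440:500],None,fx=6.5,fy=6.5,interpolation=cv2.INTER_CUBIC)
st(); P=params("wrist"); w=vision.grab_frame("wrist")[:,:,::-1]
cv2.imwrite("pics/s6.png",np.hstack([f(cv2.imread("pics/scene0.png")),f(b)])); st()
cv2.imwrite("pics/w6.png",w)
S=params("scene"); 
cv2.imwrite("pics/s6b.png",cv2.resize(b[60:200,400:560],None,fx=4.5,fy=4.5,interpolation=cv2.INTER_CUBIC))
print(proj(S,env.state()["position"]),proj(S,env.state()["position"]+[0,0,31]))
E
```

```text
t: 8.5
position: [541.1, 294.9, 192.9]
orientation: [[-0.0, 0.0, 1.0], [-0.0, 1.0, -0.0], [-1.0, -0.0, -0.0]]
ft_force: [0.1, 0.6, -0.0]
grip_width: 0.5
t 8.55 p [540.8 294.8 192. ] yaw 90.0 x [-0.002 -0.001 -1.   ] F [ 0.3 -0.  -0.6] M [ 0.03 -0.01 -0.  ] w 0.4 j [ 0.46 -0.01  1.57  0.    1.59 -1.11]
t 8.6 p [540.7 294.7 191.7] yaw 90.0 x [-0.002 -0.001 -1.   ] F [-0.2 -0.4 -0.1] M [ 0.01 -0.03  0.01] w 0.3 j [ 0.46 -0.01  1.57  0.    1.59 -1.11]
[472.17815272 147.50576374] [474.7605998  137.27010414]
```

View pics/s6.png

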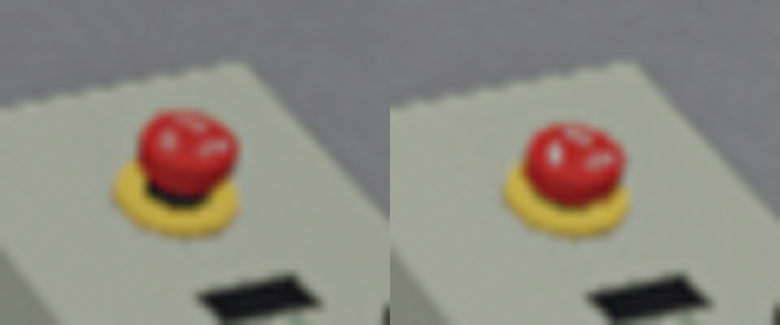

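View pics/s6b.png

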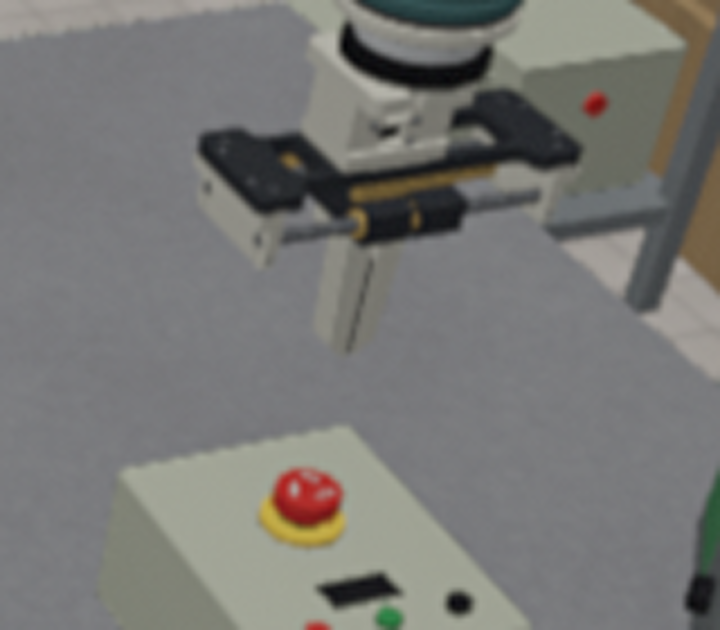

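View pics/w6.png

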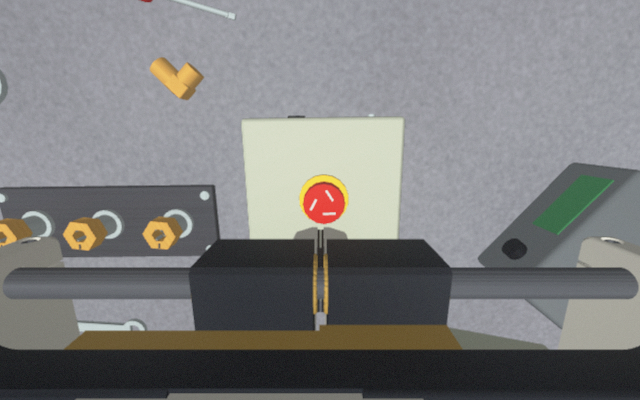

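```bash
python3 - <<'E'
import cv2
w=cv2.imread("pics/w6.png")
cv2.imwrite("pics/w6a.png",cv2.resize(w[100:265,0:265],None,fx=3,fy=3,interpolation=cv2.INTER_CUBIC))
cv2.imwrite("pics/w6b.png",cv2.resize(w[100:260,225:425],None,fx=3.5,fy=3.5,interpolation=cv2.INTER_CUBIC))
t=cv2.imread("pics/top0.png")
cv2.imwrite("pics/t0a.png",cv2.resize(t[145:225,165:365],None,fx=4,fy=4,interpolation=cv2.INTER_CUBIC))
t=cv2.imread("pics/scene0.png")
cv2.imwrite("pics/s0a.png",cv2.resize(t[150:270,300:520],None,fx=3.6,fy=3.6,interpolation=cv2.INTER_CUBIC))
E
```

```text
(no output)
```

View pics/w6a.png

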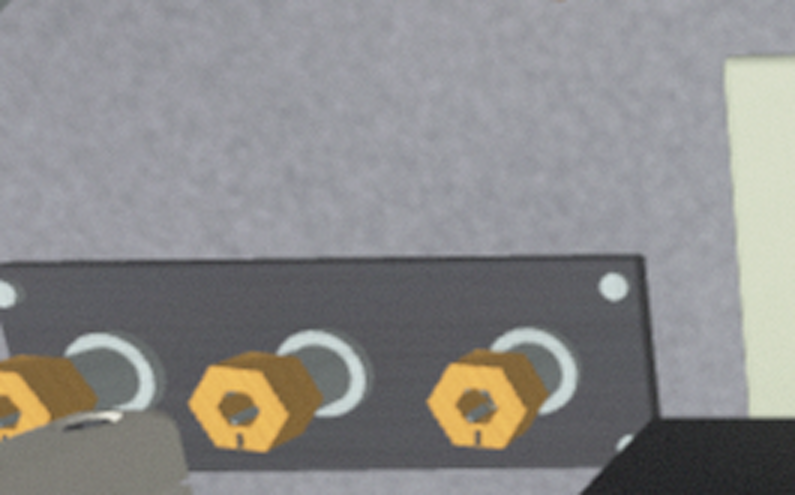

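View pics/w6b.png

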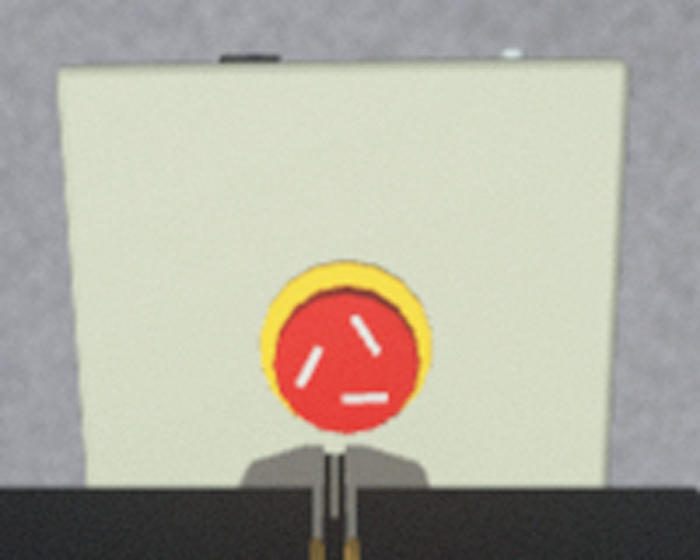

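View pics/t0a.png

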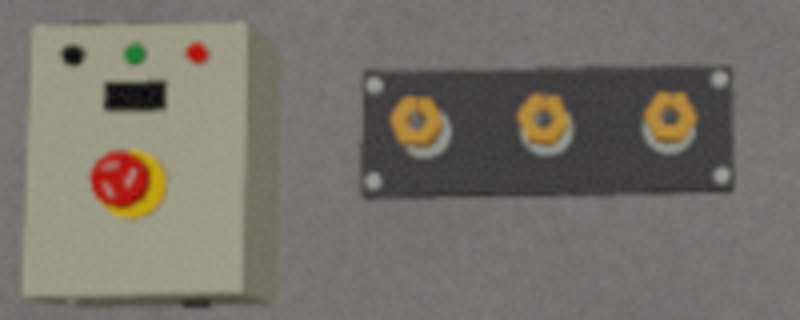

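View pics/s0a.png

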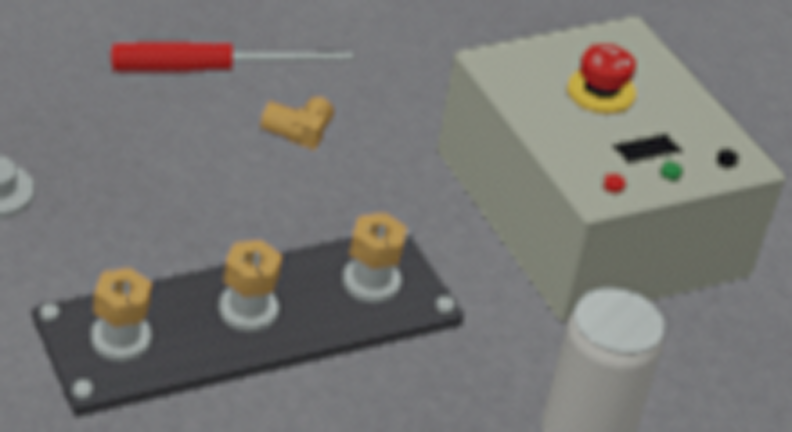

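```bash
cat > fit.py <<'E'
from h import *
from scipy.optimize import least_squares
T=params("top"); S=params("scene"); Wp=params("wrist")
t=lambda x,y:np.array([165+(x+.5)/4-.5,145+(y+.5)/4-.5])
s=lambda x,y:np.array([300+(x+.5)/3.6-.5,150+(y+.5)/3.6-.5])
w=lambda x,y:np.array([(x+.5)/3-.5,100+(y+.5)/3-.5])
v=lambda x,y:np.array([225+(x+.5)/3.5-.5,100+(y+.5)/3.5-.5])
L={ # name: z, top, scene, wrist
"nL":(63,t(417,120),s(378,232),w(478,407)),"nM":(63,t(544,119),s(253,258),w(238,407)),"nR":(63,t(670,117),s(123,287),w(5,412)),
"b1":(14,t(373,181),None,w(613,287)),"b2":(14,t(722,176),s(49,312),w(7,294)),"b3":(14,t(720,79),s(82,388),None),"b4":(14,t(375,86),s(445,304),None),
"c1":(100,t(243,294),s(455,57),v(60,69)),"c2":(100,t(22,298),s(640,18),v(625,62)),"c3":(100,t(33,27),s(780,180),None),"c4":(100,t(247,22),s(588,220),None)}
names=list(L)
def cam(P,dx,rv):
    K,M=P; M=M.copy(); M[:3,3]+=dx; M[:3,:3]=R.from_rotvec(rv).as_matrix()@M[:3,:3]; return K,M
def res(p,full=False):
    wc=cam(Wp,p[0:3],p[3:6]); tc=cam(T,p[6:9],p[9:12]); sc=cam(S,p[12:15],p[15:18]); xy=p[18:18+2*len(names)].reshape(-1,2); r=[]
    for n,q in zip(names,xy):
        z,a,b,c=L[n]; X=[q[0],q[1],z]
        for P,o in ((tc,a),(sc,b),(wc,c)):
            if o is not None: r+=list(proj(P,X)-o)
    hx=p[-2:]; X=[hx[0],hx[1],133]
    r+=list(proj(tc,X)-t(120,179))+list(proj(sc,X)-s(607,60))+list(proj(wc,[hx[0],hx[1],126])-v(347,360))
    r=np.array(r)
    if full: return r
    return np.r_[r/0.5,p[6:9]/1.5,p[12:15]/1.5,p[9:12]/.003,p[15:18]/.003,p[3:6]/.01,p[0:3]/30]
xy0=[atz(T,L[n][1],L[n][0])[:2] for n in names]+[[541,295]]
p0=np.r_[np.zeros(18),np.ravel(xy0)]
o=least_squares(res,p0); J=np.linalg.inv(o.jac.T@o.jac); sd=np.sqrt(np.diag(J))
print("wrist d",np.round(o.x[:6],3),"sd",np.round(sd[:6],3)); print("top",np.round(o.x[6:12],3),"scene",np.round(o.x[12:18],3))
for n,q,e in zip(names+["head"],o.x[18:].reshape(-1,2),sd[18:].reshape(-1,2)): print(n,np.round(q,1),np.round(e,1))
print("res rms",np.sqrt(np.mean(res(o.x,True)**2)),np.round(res(o.x,True),1))
E
python3 fit.py
```

```text
wrist d [-1.963e+00 -5.163e+00  2.852e+00  7.000e-03  4.000e-03 -1.000e-03] sd [3.567e+00 3.217e+00 2.029e+00 4.000e-03 8.000e-03 3.000e-03]
top [-0.119  0.367 -0.056  0.001  0.001 -0.002] scene [ 0.124 -0.354  0.126  0.001  0.001  0.003]
nL [593.1  99.3] [2.7 2.8]
nM [592.9   4.4] [2.7 2.7]
nR [594.6 -88.6] [2.7 2.6]
b1 [554.9 138.2] [2.7 2.9]
b2 [ 557.2 -129.9] [2.7 2.7]
b3 [ 632.9 -129. ] [2.8 2.7]
b4 [629.1 140.9] [2.8 3. ]
c1 [461.8 215.8] [2.7 2.9]
c2 [460.1 372.4] [2.8 3.2]
c3 [656.2 372.6] [2.8 3.2]
c4 [658.2 219.2] [2.7 2.9]
head [538.5 294.8] [2.7 3. ]
res rms 0.2728830017745961 [ 0.  -0.   0.1  0.1 -0.  -0.1  0.1  0.1 -0.3  0.1  0.2  0.  -0.1 -0.1
  0.3 -0.1 -0.2 -0.   0.8 -0.   0.3 -0.   0.1  0.   0.1  0.  -0.  -0.
 -0.   0.3  0.1  0.3 -0.2  0.3 -0.1  0.4 -0.3 -0.3  0.  -1.1 -0.2  0.1
 -0.2 -0.4 -0.6  0.1  0.1 -0.   0.5 -0.1  0.4 -0.4 -0.4  0.2 -0.3  0.4
 -0.4  0.1  0.2  0.1 -0.2 -0. ]
```

```bash
python3 -m crank '[[0,-0.06,-0.01,0,0,0],[0,-0.12,-0.01,0,0,0],[0,-0.18,-0.01,0,0,0],[0,-0.24,-0.01,0,0,0],[0,-0.3,-0.01,0,0,0],[0,-0.36,-0.01,0,0,0],[0,-0.42,-0.01,0,0,0],[0,-0.48,-0.01,0,0,0],[0,-0.54,-0.01,0,0,0],[0,-0.6,-0.01,0,0,0],[0,-0.66,-0.01,0,0,0],[0,-0.72,-0.01,0,0,0]]' 0.5 30
python3 -m crank '[[0.0,-0.054,0,0,0,0],[0.0,-0.054,0,0,0,0],[0.0,-0.054,0,0,0,0],[0.0,-0.054,0,0,0,0]]'
python3 - <<'E'
from h import *
st(); P=params("wrist"); im=vision.grab_frame("wrist"); crop(im,(0,0,640,400),1.2,"w7.png"); np.save("P7.npy",P[1])
for th in ["elementB","tray"]: print(th,[(np.round(d["centre"],1).tolist(),round(d["p"],2)) for d in spot_point(th,"wrist")])
E
```

```text
t: 9.8
position: [532.2, -282.9, 192.0]
orientation: [[-0.002, 0.0, 1.0], [0.001, 1.0, -0.0], [-1.0, 0.001, -0.002]]
ft_force: [0.8, -0.3, 0.5]
grip_width: 46.2
t: 10.2
position: [532.9, -323.3, 192.7]
orientation: [[-0.001, -0.0, 1.0], [0.001, 1.0, 0.0], [-1.0, 0.001, -0.001]]
ft_force: [0.2, 0.1, 0.2]
grip_width: 46.2
t 10.2 p [ 532.9 -323.3  192.7] yaw 90.0 x [-0.001  0.001 -1.   ] F [0.2 0.1 0.2] M [0.03 0.03 0.01] w 46.2 j [-0.59  0.    1.55  0.    1.59 -2.16]
elementB [([391.8, 195.1], 0.91), ([319.3, 193.8], 0.9), ([235.9, 183.3], 0.89), ([411.9, 145.5], 0.76), ([222.3, 218.7], 0.56)]
tray [([318.9, 192.4], 0.57)]
```

View pics/w7.png

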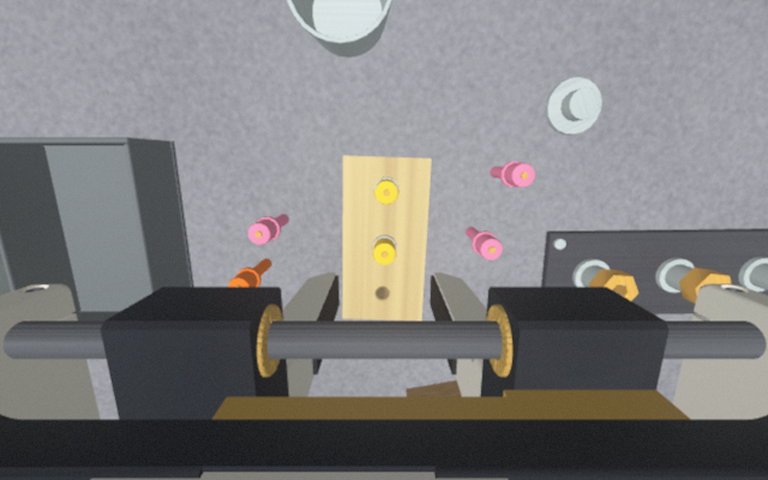

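```bash
cat >> h.py <<'E'
def caps(im,box=None):
    a=im.astype(int); m=((a[...,0]>150)&(a[...,1]>120)&(a[...,2]<90)&(a[...,0]-a[...,1]<70)).astype(np.uint8)
    if box is not None:
        k=np.zeros_like(m); x0,y0,x1,y1=box; k[y0:y1,x0:x1]=1; m&=k
    n,l,s,c=cv2.connectedComponentsWithStats(m); out=[]
    for i in range(1,n):
        if s[i,4]>60: out.append((np.round(c[i],1),int(s[i,4]),s[i,:4].tolist()))
    return out
E
python3 - <<'E'
from h import *
st(); P=params("wrist"); im=vision.grab_frame("wrist")
for c in caps(im): print(c, np.round(atz(P,c[0],89),1))
a=im[160:262,280:360];cv2.imwrite("pics/w7c.png",cv2.resize(a[:,:,::-1],None,fx=6,fy=6,interpolation=cv2.INTER_CUBIC))
E
```

```text
t 10.35 p [ 533.2 -323.2  193.6] yaw 90.1 x [ 0.  0. -1.] F [-0.3  0.5  0.6] M [ 0.1   0.04 -0.04] w 46.7 j [-0.59  0.    1.55  0.    1.59 -2.16]
(array([321.4, 159. ]), 255, [313, 150, 18, 19]) [ 496.8 -321.7   89. ]
(array([319.9, 208.3]), 276, [312, 199, 17, 21]) [ 549.5 -323.2   89. ]
(array([576.3, 235.4]), 336, [566, 223, 36, 29]) [580.2 -40.8  89. ]
(array([499.6, 232.1]), 152, [491, 224, 20, 15]) [ 576.4 -125.8   89. ]
(array([517.1, 241.2]), 72, [510, 237, 14, 13]) [ 587.  -104.9   89. ]
(array([417.2, 283.4]), 467, [406, 255, 21, 59]) [ 638.7 -211.3   89. ]
(array([217. , 292.8]), 132, [214, 269, 9, 45]) [ 650.9 -442.4   89. ]
```

View pics/w7c.png

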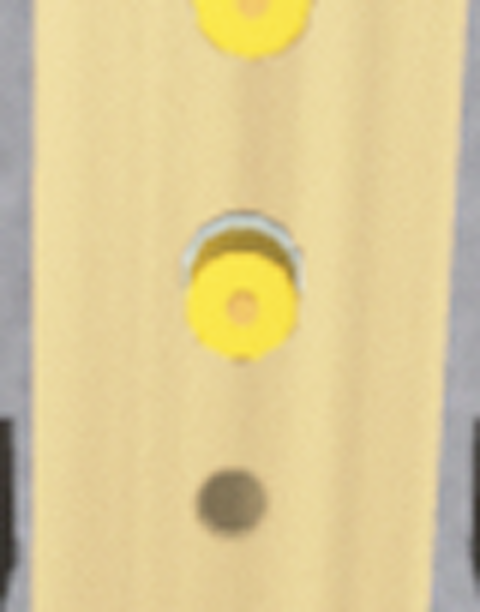

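```bash
python3 -m crank '[[0.05,0,0.0225,0,0,0],[0.1,0,0.0225,0,0,0],[0.15,0,0.0225,0,0,0],[0.15,0,0.0225,0,0,0],[0.15,0,0.0225,0,0,0]]'
python3 - <<'E'
from h import *
st(); P=params("wrist"); im=vision.grab_frame("wrist"); crop(im,(220,100,420,290),3,"w8.png")
for c in caps(im,(250,100,400,300)): print(c, np.round(atz(P,c[0],89),1))
E
```

```text
t: 10.9
position: [551.2, -323.9, 74.6]
orientation: [[-0.0, -0.0, 1.0], [0.0, 1.0, 0.0], [-1.0, 0.0, -0.0]]
ft_force: [0.3, 0.0, 1.1]
grip_width: 46.5
t 10.9 p [ 551.2 -323.9   74.6] yaw 90.0 x [-0.  0. -1.] F [0.3 0.  1.1] M [ 0.02 -0.02  0.02] w 46.5 j [-0.57  0.09  1.65  0.    1.4  -2.14]
(array([323.5, 148.6]), 735, [308, 133, 32, 32]) [ 497.5 -321.6   89. ]
(array([320.1, 229.2]), 733, [306, 211, 30, 35]) [ 550.2 -323.7   89. ]
```

View pics/w8.png

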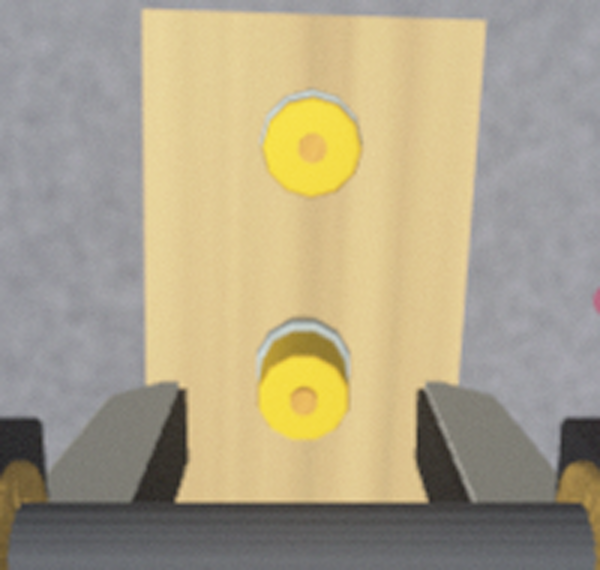

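```bash
python3 -m crank '[[0.025,0,0.0015,0,0,0],[0.0462,0,0.0015,0,0,0],[0.0462,0,0.0015,0,0,0],[0.0462,0,0.0015,0,0,0]]'
python3 -m crank '[[0,0,0,0,0,0],[0,0,0,0,0,0],[0,0,0,0,0,0],[0,0,0,0,0,0],[0,0,0,0,0,0]]' 0.1 40
python3 - <<'E'
from h import *
st(); P=params("wrist"); im=vision.grab_frame("wrist"); crop(im,(220,100,420,290),3,"w9.png")
E
```

```text
t: 11.35
position: [552.5, -324.4, 37.5]
orientation: [[0.0, 0.0, 1.0], [-0.0, 1.0, -0.0], [-1.0, -0.0, 0.0]]
ft_force: [-0.1, -0.0, 0.5]
grip_width: 46.5
t: 11.85
position: [552.4, -324.3, 36.9]
orientation: [[0.0, 0.0, 1.0], [-0.0, 1.0, -0.0], [-1.0, -0.0, 0.0]]
ft_force: [-0.2, 0.2, 2.5]
grip_width: 20.1
t 11.85 p [ 552.4 -324.3   36.9] yaw 90.0 x [ 0. -0. -1.] F [-0.2  0.2  2.5] M [ 0.05 -0.02  0.01] w 20.1 j [-0.57  0.12  1.68  0.    1.34 -2.14]
```

View pics/w9.png

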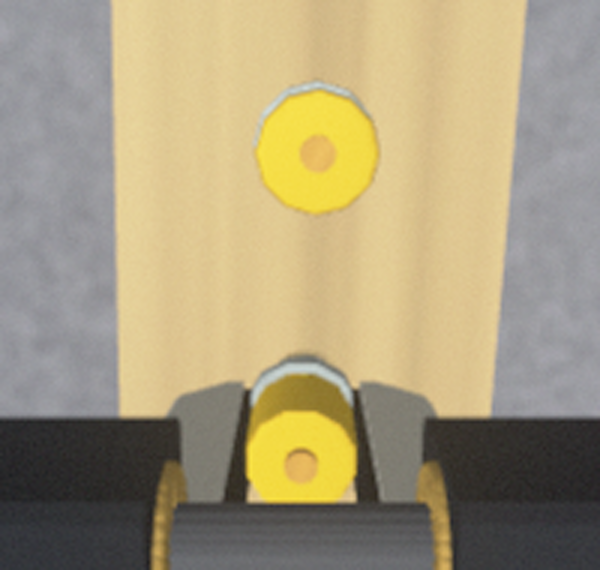

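```bash
python3 -m crank '[[-0.03,0,0,0,0,0],[-0.09,0,0,0,0,0],[-0.15,0,0,0,0,0],[-0.15,0,0,0,0,0]]'
python3 -m crank '[[0,0.05,0.01,0,0,0],[0,0.11,0.02,0,0,0],[0,0.17,0.03,0,0,0],[0,0.23,0.04,0,0,0],[0,0.29,0.045,0,0,0],[0,0.35,0.05,0,0,0],[0,0.4,0.05,0,0,0],[0,0.41,0.05,0,0,0],[0,0.41,0.05,0,0,0],[0,0.41,0.05,0,0,0]]'
python3 - <<'E'
from h import *
st(); P=params("wrist"); im=vision.grab_frame("wrist"); crop(im,(0,50,640,300),1.25,"w10.png")
for n in [(593,4.5,63),(594.6,-88.6,63),(593,99.3,63)]: print(proj(P,n))
im=vision.grab_frame("top"); crop(im,(230,120,430,240),3.5,"t10.png")
E
```

```text
t: 12.3
position: [554.2, -325.5, 164.1]
orientation: [[0.008, 0.0, 1.0], [-0.005, 1.0, -0.0], [-1.0, -0.005, 0.008]]
ft_force: [0.3, 0.0, -0.9]
grip_width: 20.3
t: 13.3
position: [592.3, 3.0, 156.3]
orientation: [[-0.0, 0.0, 1.0], [-0.0, 1.0, -0.0], [-1.0, -0.0, -0.0]]
ft_force: [-0.4, -0.3, -1.2]
grip_width: 20.2
t 13.3 p [592.3   3.  156.3] yaw 90.0 x [-0. -0. -1.] F [-0.4 -0.3 -1.2] M [-0.01  0.    0.03] w 20.2 j [-0.04 -0.05  1.67 -0.    1.53 -1.61]
[321.4255513 196.575869 ]
[230.84211682 198.1582224 ]
[413.83369658 196.51194263]
```

View pics/w10.png

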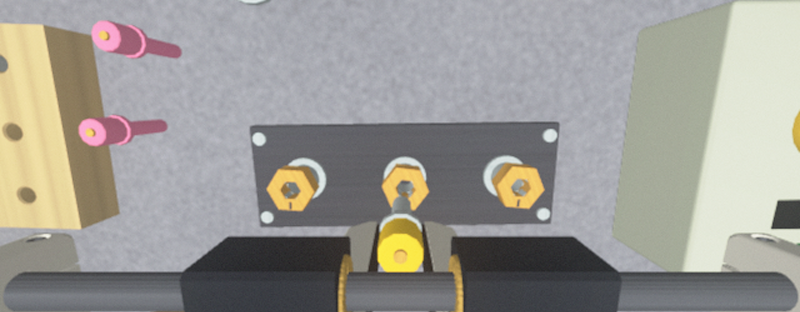

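View pics/t10.png

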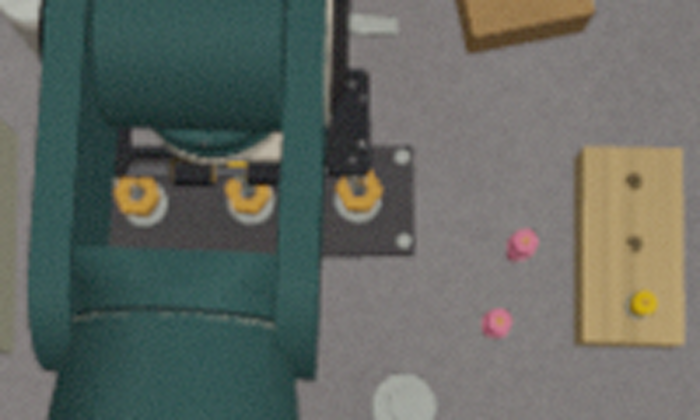

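```bash
python3 -m crank '[[0.03,0.0038,0.0059,0,0,0],[0.0625,0.0038,0.0059,0,0,0],[0.0625,0.0038,0.0059,0,0,0],[0.0625,0.0038,0.0059,0,0,0],[0.0625,0.0038,0.0059,0,0,0]]'
python3 - <<'E'
from h import *
st(); P=params("wrist"); im=vision.grab_frame("wrist"); crop(im,(240,120,400,280),4.5,"w11.png")
for q in [(597,6,63)]: print(proj(P,q),(proj(P,q)-[240,120])*4.5)
np.save("P11.npy",P[1])
im=vision.grab_frame("scene"); crop(im,(280,150,400,250),6,"s11.png")
E
```

```text
t: 13.9
position: [597.6, 6.3, 108.2]
orientation: [[0.002, 0.001, 1.0], [-0.0, 1.0, -0.001], [-1.0, -0.0, 0.002]]
ft_force: [1.2, -0.3, 0.1]
grip_width: 20.0
t 13.9 p [597.6   6.3 108.2] yaw 90.0 x [ 0.002 -0.    -1.   ] F [ 1.2 -0.3  0.1] M [ 0.03  0.   -0.03] w 20.0 j [-0.03 -0.02  1.71 -0.    1.45 -1.6 ]
[319.58851921 207.03823813] [358.14833643 391.67207159]
```

View pics/w11.png

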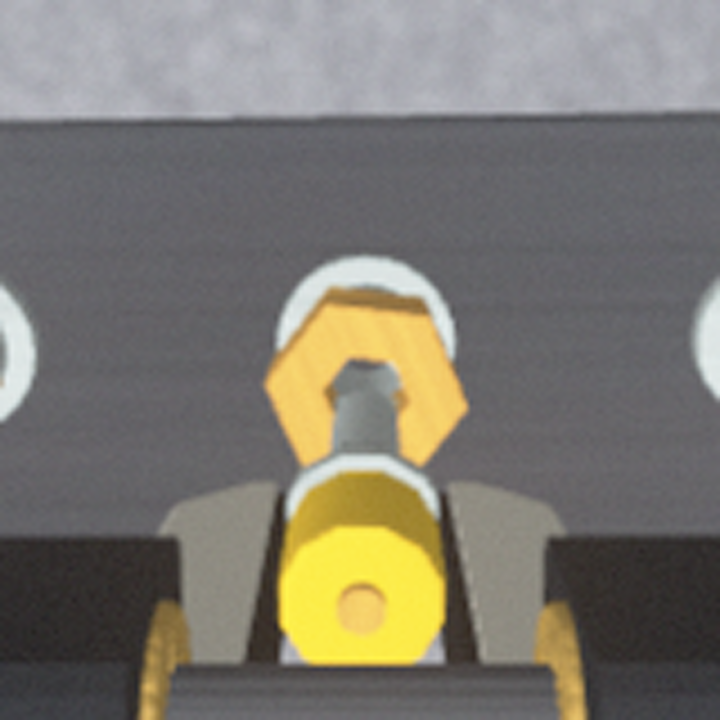

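View pics/s11.png

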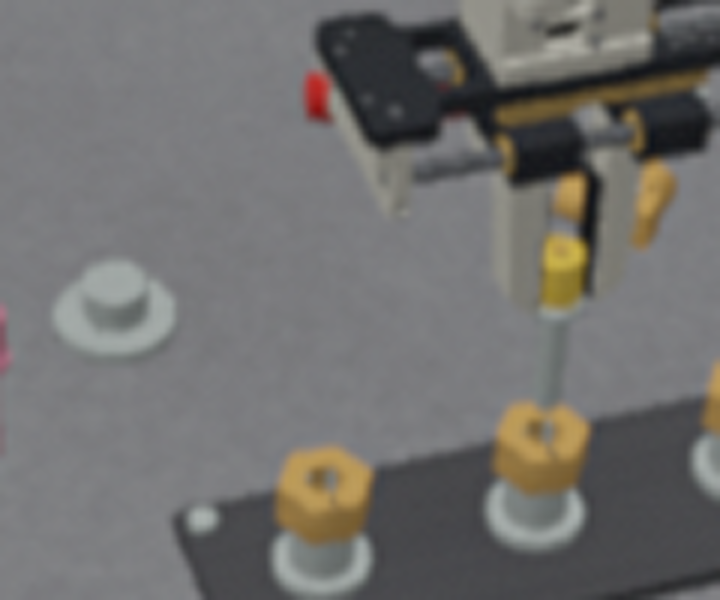

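```bash
python3 - <<'E'
from h import *
st(); P=params("wrist"); im=vision.grab_frame("wrist"); crop(im,(290,180,350,235),12,"w12.png")
s=env.state(); p=np.array(s["position"]); print(p)
f=lambda q: np.round((proj(P,q)-[290,180]+.5)*12)
foot=p+[0,0,-31]
print("foot",f(foot),"rim",[f(foot+[6*np.cos(a),6*np.sin(a),2]).tolist() for a in np.arange(0,6.28,1.57)],"hole",f([597,6,63]),[f(np.array([597,6,63])+[7.5*np.cos(a),7.5*np.sin(a),0]).tolist() for a in np.arange(0,6.28,1.57)])
E
```

```text
t 14.0 p [597.6   6.5 108.1] yaw 90.0 x [ 0.002 -0.    -1.   ] F [-0.2 -0.7 -0.3] M [ 0.03 -0.02 -0.03] w 20.1 j [-0.03 -0.02  1.71 -0.    1.45 -1.6 ]
[597.46908016   6.61664994 107.83323237]
foot [366. 390.] rim [[366.0, 483.0], [455.0, 398.0], [366.0, 312.0], [277.0, 398.0]] hole [357. 331.] [[358.0, 431.0], [462.0, 331.0], [357.0, 230.0], [253.0, 331.0]]
```

View pics/w12.png

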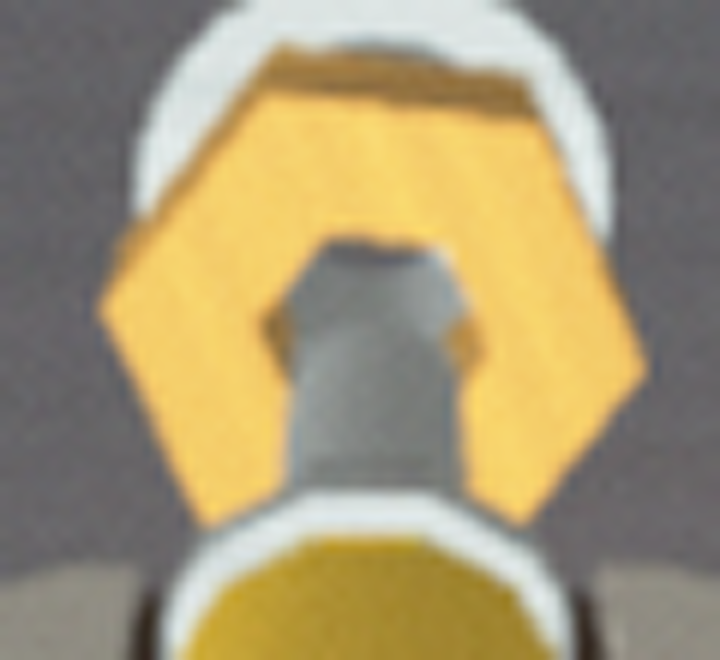

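```bash
python3 -m crank '[[0.01,0,0,0,0,0],[0.016,0,0,0,0,0],[0.02,0,0,0,0,0],[0.024,0,0,0,0,0],[0.024,0,0,0,0,0]]'; python3 - <<'E'
from h import *
st()
E
```

```text
t: 14.55
position: [596.8, 6.8, 86.8]
orientation: [[-0.001, 0.0, 1.0], [0.0, 1.0, -0.0], [-1.0, 0.0, -0.001]]
ft_force: [-0.3, 0.0, -1.3]
grip_width: 20.5
t 14.55 p [596.8   6.8  86.8] yaw 90.0 x [-0.001  0.    -1.   ] F [-0.3  0.  -1.3] M [ 0.01 -0.   -0.03] w 20.5 j [-0.03 -0.01  1.73 -0.    1.42 -1.6 ]
```

```bash
python3 -m crank '[[0.01,0,0,0,0,0],[0.02,0,0,0,0,0],[0.03,0,0,0,0,0],[0.04,0,0,0,0,0],[0.047,0,0,0,0,0],[0.049,0,0,0,0,0],[0.049,0,0,0,0,0]]'; python3 - <<'E'
from h import *
st()
E
```

```text
t: 15.25
position: [596.9, 6.8, 47.9]
orientation: [[-0.0, 0.0, 1.0], [-0.0, 1.0, -0.0], [-1.0, -0.0, -0.0]]
ft_force: [-0.2, -0.7, -1.1]
grip_width: 20.2
t 15.25 p [596.9   6.8  47.9] yaw 90.0 x [-0. -0. -1.] F [-0.2 -0.7 -1.1] M [-0.02 -0.01  0.03] w 20.2 j [-0.03  0.02  1.77 -0.    1.35 -1.6 ]
```

```bash
python3 -m crank '[[0.002,0,0,0,0,0],[0.004,0,0,0,0,0],[0.0055,0,0,0,0,0],[0.0055,0,0,0,0,0]]'|egrep 'pos|ft'; python3 -m crank '[[0.001,0,0,0,0,0],[0.0015,0,0,0,0,0],[0.0015,0,0,0,0,0]]'|egrep 'pos|ft';python3 -m crank '[[0.001,0,0,0,0,0],[0.0015,0,0,0,0,0],[0.0015,0,0,0,0,0]]'|egrep 'pos|ft'; python3 - <<'E'
from h import *
st(); P=params("wrist"); im=vision.grab_frame("wrist"); crop(im,(240,120,400,280),4.5,"w13.png")
im=vision.grab_frame("scene"); crop(im,(280,150,400,250),6,"s13.png")
E
```

```text
position: [597.0, 6.8, 43.6]
ft_force: [0.4, 1.3, -0.8]
position: [597.2, 6.8, 42.9]
ft_force: [-0.0, -1.2, 2.4]
position: [597.8, 6.8, 42.8]
ft_force: [-1.5, 0.3, 11.5]
t 16.25 p [597.8   6.8  42.8] yaw 90.0 x [ 0.002 -0.    -1.   ] F [-1.5  0.3 11.5] M [0.04 0.35 0.03] w 20.5 j [-0.03  0.02  1.78  0.    1.34 -1.6 ]
```

View pics/s13.png

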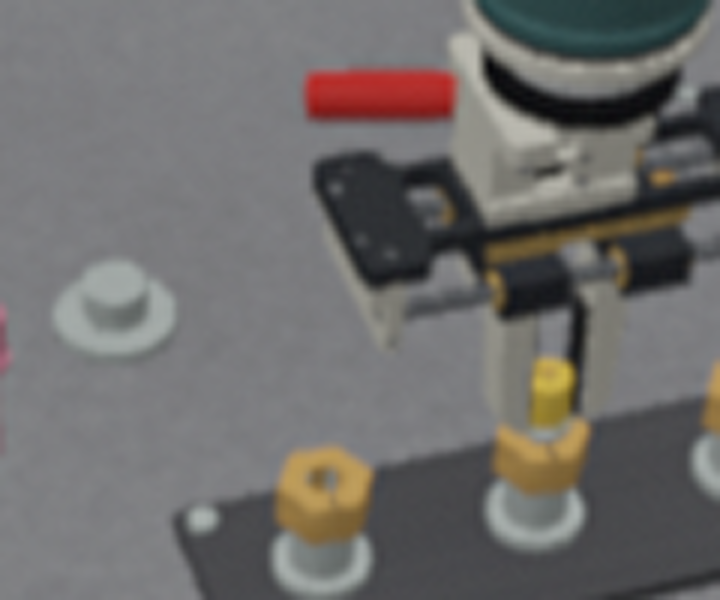

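```bash
python3 -m crank '[[-0.002,0,0,0,0,0],[-0.002,0,0,0,0,0],[-0.002,0,0,0,0,0],[-0.002,0,0,0,0,0]]' 0.56 40; python3 -m crank '[[-0.025,0,0,0.09,0,0],[-0.05,0,0,0.18,0,0],[-0.05,0,0,0.27,0,0],[-0.05,0,0,0.36,0,0],[-0.05,0,0,0.4,0,0],[-0.05,0,0,0.4,0,0],[-0.05,0,0,0.4,0,0]]'; python3 - <<'E'
from h import *
st(); P=params("wrist"); im=vision.grab_frame("wrist"); crop(im,(240,120,400,280),4.5,"w14.png")
print((proj(P,[597.6,7.1,63])-[240,120])*4.5,(proj(P,[597.6,7.1,95])-[240,120])*4.5)
E
```

```text
t: 16.75
position: [596.9, 6.8, 42.7]
orientation: [[-0.0, 0.0, 1.0], [0.0, 1.0, -0.0], [-1.0, 0.0, -0.0]]
ft_force: [0.3, -0.2, 0.7]
grip_width: 47.5
t: 17.45
position: [596.9, 6.8, 82.8]
orientation: [[-0.0, 0.586, 0.81], [-0.0, 0.81, -0.586], [-1.0, -0.0, -0.0]]
ft_force: [-0.2, -0.5, -0.8]
grip_width: 52.3
t 17.45 p [596.9   6.8  82.8] yaw 54.1 x [-0. -0. -1.] F [-0.2 -0.5 -0.8] M [0. 0. 0.] w 52.3 j [-0.03 -0.01  1.74 -0.    1.41 -0.98]
[360.30622691 436.19095963] [360.11088688 497.50912317]
```

View pics/w14.png

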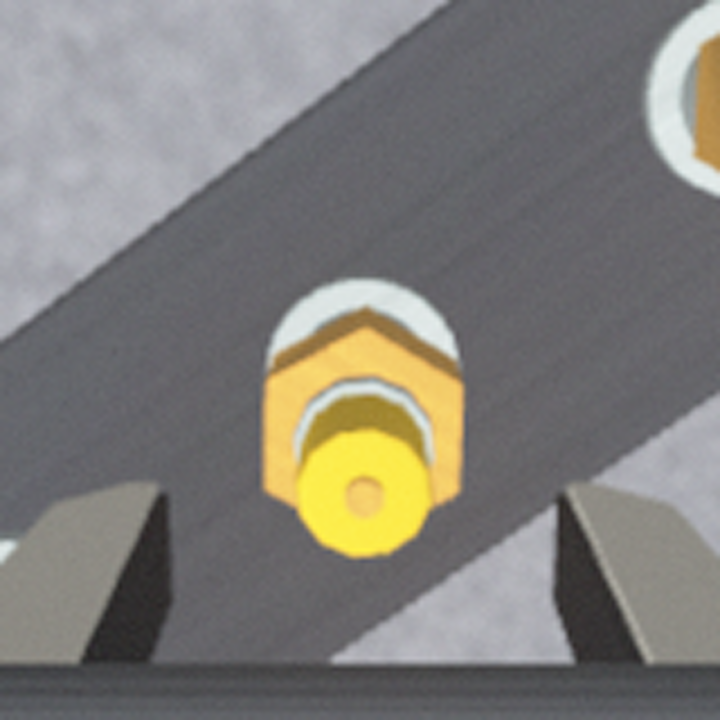

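```bash
python3 -m crank '[[0.03,0,0,0,0,0],[0.06,0,0,0,0,0],[0.09,0,0,0,0,0],[0.1,0,0,0,0,0],[0.1,0,0,0,0,0]]'; python3 -m crank '[[0,0,0,0,0,0],[0,0,0,0,0,0],[0,0,0,0,0,0],[0,0,0,0,0,0]]' 0.2 50;  python3 - <<'E'
from h import *
st(); P=params("wrist"); im=vision.grab_frame("wrist"); crop(im,(240,120,400,280),4.5,"w15.png")
E
```

```text
t: 18.0
position: [596.4, 6.8, 2.1]
orientation: [[-0.002, 0.587, 0.809], [0.0, 0.809, -0.587], [-1.0, -0.001, -0.002]]
ft_force: [-0.5, -0.9, -0.3]
grip_width: 51.9
t: 18.4
position: [597.5, 6.6, 4.1]
orientation: [[0.001, 0.588, 0.809], [-0.0, 0.809, -0.588], [-1.0, 0.0, 0.001]]
ft_force: [-2.2, -2.9, 6.9]
grip_width: 33.7
t 18.4 p [597.5   6.6   4.1] yaw 54.0 x [ 0.001 -0.    -1.   ] F [-2.2 -2.9  6.9] M [-0.45  0.4  -0.  ] w 33.7 j [-0.03  0.06  1.81 -0.    1.27 -0.97]
```

View pics/w15.png

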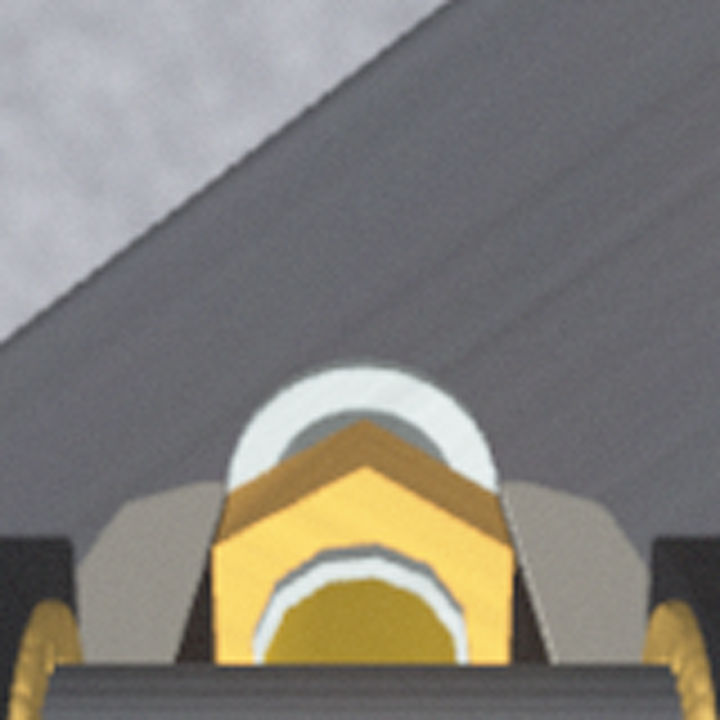

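```bash
python3 -m crank '[[0,0,0,0.08,0,0],[0,0,0,0.16,0,0],[0,0,0,0.24,0,0],[0,0,0,0.32,0,0],[0,0,0,0.40,0,0],[0,0,0,0.48,0,0],[0,0,0,0.56,0,0],[0,0,0,0.64,0,0],[0,0,0,0.72,0,0],[0,0,0,0.80,0,0],[0,0,0,0.85,0,0],[0,0,0,0.85,0,0]]'|egrep 'posi|ft|grip';  python3 - <<'E'
from h import *
st()
E
python3 -m crank '[[0,0,0,0.04,0,0],[0,0,0,0.06,0,0],[0,0,0,0.06,0,0]]'|egrep 'posi|ft|grip';  python3 - <<'E'
from h import *
st(); im=vision.grab_frame("wrist"); crop(im,(240,120,400,280),4.5,"w16.png")
E
```

```text
position: [596.6, 6.3, 4.1]
ft_force: [-11.3, -4.3, 11.9]
grip_width: 33.5
t 19.65 p [596.6   6.3   4.1] yaw -22.7 x [-0.001 -0.001 -1.   ] F [-11.3  -4.3  11.9] M [-0.78  2.05 -0.02] w 33.5 j [-0.03  0.06  1.81 -0.    1.28  0.36]
position: [596.5, 6.3, 4.1]
ft_force: [-12.5, -3.8, 13.0]
grip_width: 33.5
t 19.95 p [596.5   6.3   4.1] yaw -28.0 x [-0.001 -0.001 -1.   ] F [-12.5  -3.8  13. ] M [-0.77  2.22  0.2 ] w 33.5 j [-0.03  0.06  1.81 -0.    1.28  0.46]
```

View pics/w16.png

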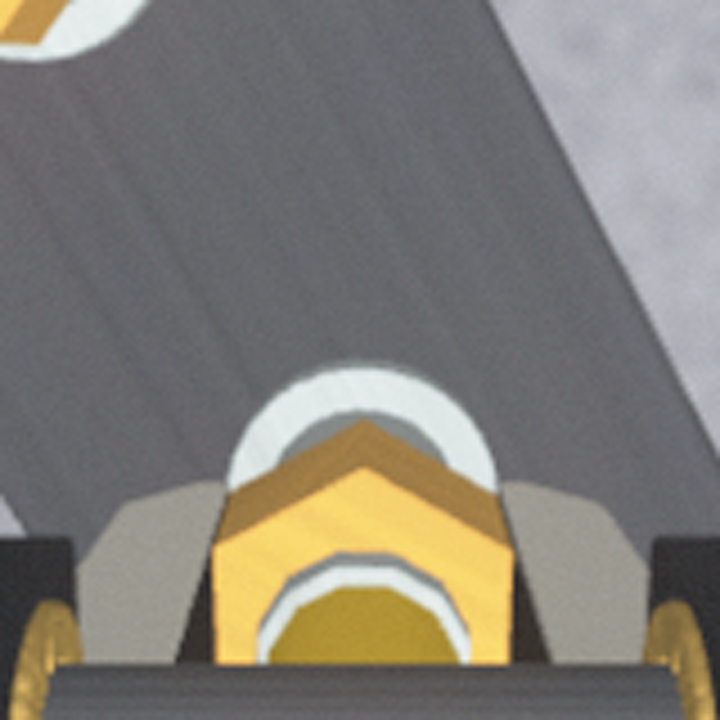

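```bash
python3 -m crank '[[0,0,0,0.015,0,0],[0,0,0,0.02,0,0],[0,0,0,0.02,0,0]]'|egrep 'ft|grip';  python3 -c "
from h import *
st()"
python3 -m crank '[[0,0,0,0.015,0,0],[0,0,0,0.02,0,0],[0,0,0,0.02,0,0]]'|egrep 'ft|grip';  python3 -c "
from h import *
st()"
python3 -m crank '[[0,0,0,0.015,0,0],[0,0,0,0.02,0,0],[0,0,0,0.02,0,0]]'|egrep 'ft|grip';  python3 -c "
from h import *
st()"
```

```text
ft_force: [-13.2, -3.6, 12.6]
grip_width: 34.0
t 20.3 p [596.4   6.3   4.1] yaw -29.7 x [-0.001 -0.001 -1.   ] F [-13.2  -3.6  12.6] M [-0.71  2.19  0.46] w 34.0 j [-0.03  0.06  1.81 -0.    1.28  0.49]
ft_force: [-11.1, -3.5, 12.1]
grip_width: 33.6
t 20.6 p [596.6   6.6   4.1] yaw -31.5 x [-0.001 -0.001 -1.   ] F [-11.1  -3.5  12.1] M [-0.43  1.95  0.89] w 33.6 j [-0.03  0.06  1.81 -0.    1.28  0.52]
ft_force: [-9.8, -2.4, 10.7]
grip_width: 33.9
t 20.9 p [596.7   6.7   4.1] yaw -33.2 x [-0.001 -0.    -1.   ] F [-9.8 -2.4 10.7] M [-0.24  1.87  1.4 ] w 33.9 j [-0.03  0.06  1.81 -0.    1.28  0.55]
```

```bash
python3 -m crank '[[0,0,0,0.015,0,0],[0,0,0,0.02,0,0],[0,0,0,0.02,0,0]]'|egrep 'ft|grip';  python3 - <<'E'
from h import *
st(); im=vision.grab_frame("wrist"); crop(im,(240,120,400,280),4.5,"w17.png")
E
```

```text
ft_force: [-8.8, -0.5, 11.3]
grip_width: 34.1
t 21.2 p [596.8   6.8   4.1] yaw -35.0 x [-0. -0. -1.] F [-8.8 -0.5 11.3] M [-0.14  1.75  1.55] w 34.1 j [-0.03  0.06  1.81 -0.    1.28  0.58]
```

View pics/w17.png

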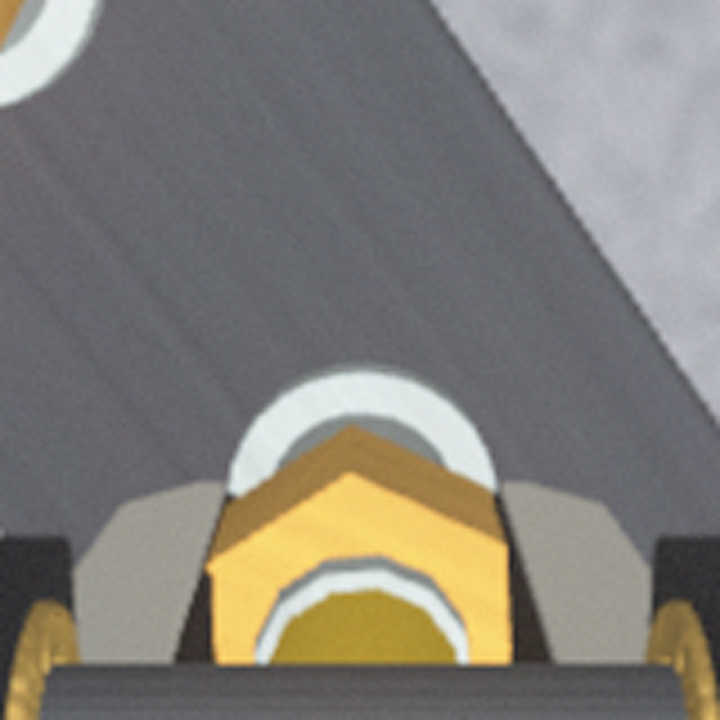

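```bash
python3 -m crank '[[0,0,0,-0.02,0,0],[0,0,0,-0.04,0,0],[0,0,0,-0.04,0,0]]' ; python3 -m crank '[[0,0,0,0,0,0],[0,0,0,0,0,0],[0,0,0,0,0,0],[0,0,0,0,0,0]]' 0.56 40; python3 -m crank '[[-0.05,0,0,0,0,0],[-0.1,0,0,0,0,0],[-0.13,0,0,0,0,0],[-0.13,0,0,0,0,0],[-0.13,0,0,0,0,0]]';  python3 - <<'E'
from h import *
st(); P=params("wrist");im=vision.grab_frame("wrist"); crop(im,(220,100,420,280),4,"w18.png"); np.save("P18.npy",P[1])
st()
E
```

```text
t: 21.55
position: [596.8, 6.9, 4.1]
orientation: [[-0.0, 0.853, -0.522], [0.0, -0.522, -0.853], [-1.0, -0.0, 0.0]]
ft_force: [-9.0, 0.3, 10.8]
grip_width: 34.0
t: 21.95
position: [597.1, 6.8, 3.0]
orientation: [[0.0, 0.853, -0.523], [-0.0, -0.523, -0.853], [-1.0, 0.0, -0.0]]
ft_force: [-0.5, -0.4, -0.6]
grip_width: 52.3
t: 22.45
position: [597.1, 6.8, 107.0]
orientation: [[0.001, 0.853, -0.523], [-0.0, -0.523, -0.853], [-1.0, 0.001, -0.0]]
ft_force: [-0.8, -0.5, -0.6]
grip_width: 52.3
t 22.45 p [597.1   6.8 107. ] yaw -31.5 x [ 0.001 -0.    -1.   ] F [-0.8 -0.5 -0.6] M [-0.12  0.16 -0.02] w 52.3 j [-0.03 -0.02  1.71 -0.    1.45  0.52]
t 22.5 p [596.7   6.8 106.1] yaw -31.5 x [-0.001  0.    -1.   ] F [ 1.1  0.1 -0.5] M [-0.06  0.13 -0.  ] w 52.2 j [-0.03 -0.02  1.71  0.    1.45  0.52]
```

View pics/w18.png

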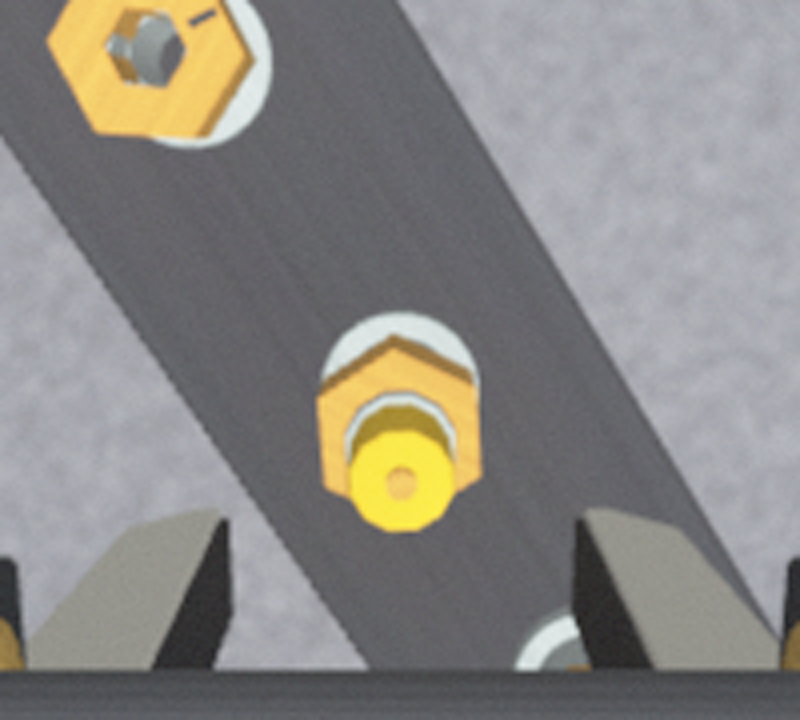

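```bash
python3 -m crank '[[0.05,0,0,-0.045,0,0],[0.1,0,0,-0.045,0,0],[0.13,0,0,-0.045,0,0],[0.13,0,0,-0.045,0,0],[0.13,0,0,-0.045,0,0],[0.13,0,0,-0.045,0,0]]'; python3 -m crank '[[0,0,0,0,0,0],[0,0,0,0,0,0],[0,0,0,0,0,0],[0,0,0,0,0,0],[0,0,0,0,0,0]]' 0.2 60;  python3 - <<'E'
from h import *
st(); im=vision.grab_frame("wrist"); crop(im,(240,120,400,280),4,"w19.png")
E
for i in 1 ; do python3 -m crank '[[0,0,0,0.01,0,0],[0,0,0,0.02,0,0],[0,0,0,0.02,0,0]]'|egrep 'grip';  python3 -c "
from h import *
st()"; done
python3 -m crank '[[0,0,0,0.01,0,0],[0,0,0,0.02,0,0],[0,0,0,0.02,0,0]]'|egrep 'grip';  python3 -c "
from h import *
st()"
python3 -m crank '[[0,0,0,0.01,0,0],[0,0,0,0.015,0,0],[0,0,0,0.015,0,0]]'|egrep 'grip';  python3 -c "
from h import *
st(); im=vision.grab_frame('wrist'); crop(im,(240,120,400,280),4,'w20.png')"
python3 -c "
import cv2,numpy as np
cv2.imwrite('pics/w1920.png',cv2.resize(np.hstack([cv2.imread('pics/w19.png'),cv2.imread('pics/w20.png')]),(800,400)))"
```

```text
t: 23.1
position: [597.8, 6.8, 4.5]
orientation: [[0.002, 0.887, -0.461], [-0.0, -0.461, -0.887], [-1.0, 0.001, -0.001]]
ft_force: [-0.3, -0.5, -0.3]
grip_width: 51.6
t: 23.6
position: [596.8, 7.0, 3.7]
orientation: [[-0.0, 0.887, -0.461], [0.0, -0.461, -0.887], [-1.0, -0.0, -0.0]]
ft_force: [-5.0, 1.5, 5.8]
grip_width: 33.3
t 23.6 p [596.8   7.    3.7] yaw -27.5 x [-0.  0. -1.] F [-5.   1.5  5.8] M [0.28 1.11 0.06] w 33.3 j [-0.03  0.06  1.81  0.    1.27  0.45]
grip_width: 33.7
t 23.95 p [596.8   7.    3.7] yaw -29.3 x [-0.  0. -1.] F [-4.9  1.1  6.1] M [0.25 1.11 0.34] w 33.7 j [-0.03  0.06  1.81  0.    1.27  0.48]
grip_width: 33.7
t 24.25 p [596.8   7.    3.7] yaw -31.1 x [-0.  0. -1.] F [-5.4  1.2  5.1] M [0.32 1.11 0.43] w 33.7 j [-0.03  0.06  1.81  0.    1.27  0.51]
grip_width: 34.0
t 24.55 p [596.8   7.    3.7] yaw -32.3 x [-0. -0. -1.] F [-4.9  0.5  6.6] M [0.18 1.1  1.81] w 34.0 j [-0.03  0.06  1.81 -0.    1.27  0.53]
```

View pics/w1920.png

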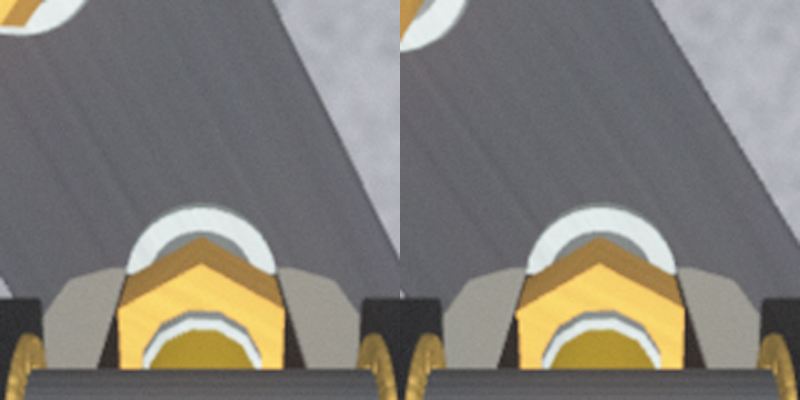

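```bash
python3 -m crank '[[0,0,0,-0.005,0,0],[0,0,0,-0.005,0,0]]';python3 -c "
from h import *
st()"; python3 -m crank '[[0,0,0,0,0,0],[0,0,0,0,0,0],[0,0,0,0,0,0],[0,0,0,0,0,0]]' 0.56 40; python3 -m crank '[[-0.05,0,0,0,0,0],[-0.1,0,0,0,0,0],[-0.13,0,0,0,0,0],[-0.13,0,0,0,0,0],[-0.13,0,0,0,0,0]]' | grep grip;  python3 - <<'E'
from h import *
st(); P=params("wrist");im=vision.grab_frame("wrist"); crop(im,(220,100,420,280),4,"w21.png")
st()
E
```

```text
t: 24.8
position: [596.8, 7.0, 3.7]
orientation: [[-0.0, 0.849, -0.528], [-0.0, -0.528, -0.849], [-1.0, -0.0, 0.0]]
ft_force: [-5.1, 0.6, 6.6]
grip_width: 33.8
t 24.8 p [596.8   7.    3.7] yaw -31.9 x [-0. -0. -1.] F [-5.1  0.6  6.6] M [0.2  1.12 1.38] w 33.8 j [-0.03  0.06  1.81 -0.    1.27  0.53]
t: 25.2
position: [597.1, 6.7, 3.0]
orientation: [[0.0, 0.848, -0.529], [0.0, -0.529, -0.848], [-1.0, 0.0, -0.0]]
ft_force: [0.5, -0.3, -0.2]
grip_width: 51.8
grip_width: 51.9
t 25.7 p [597.1   6.8 107. ] yaw -32.0 x [ 0.001 -0.    -1.   ] F [-0.5  0.2 -0.3] M [-0.15  0.18 -0.  ] w 51.9 j [-0.03 -0.02  1.71 -0.    1.45  0.53]
t 25.75 p [596.7   6.8 106. ] yaw -32.0 x [-0.001  0.    -1.   ] F [ 1.  -0.5  0.1] M [-0.05  0.11  0.03] w 52.7 j [-0.03 -0.02  1.71 -0.    1.45  0.53]
```

View pics/w21.png

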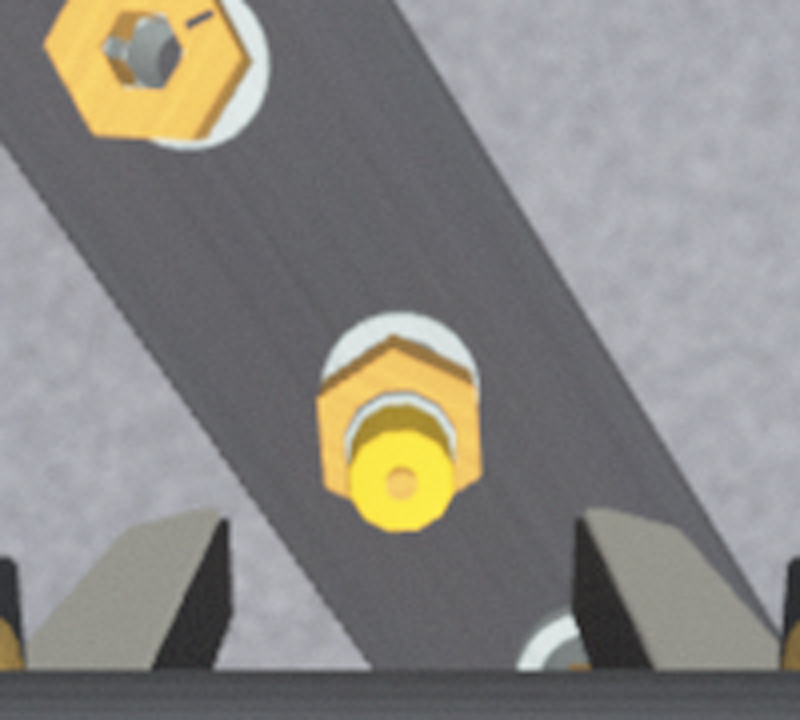

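```bash
python3 - <<'E'
from h import *
P=params("top"); im=vision.grab_frame("top"); crop(im,(360,140,480,240),6,"t21.png")
for c in caps(im,(360,140,480,240)): print(c, np.round(atz(P,c[0],89),1))
plan([497,-321,175],-np.pi/2)
E
```

```text
plan [-0.0865, 0.1113, 0.4135, 0.6448, 0.001, 0.0006] dist 349.0
```

View pics/t21.png

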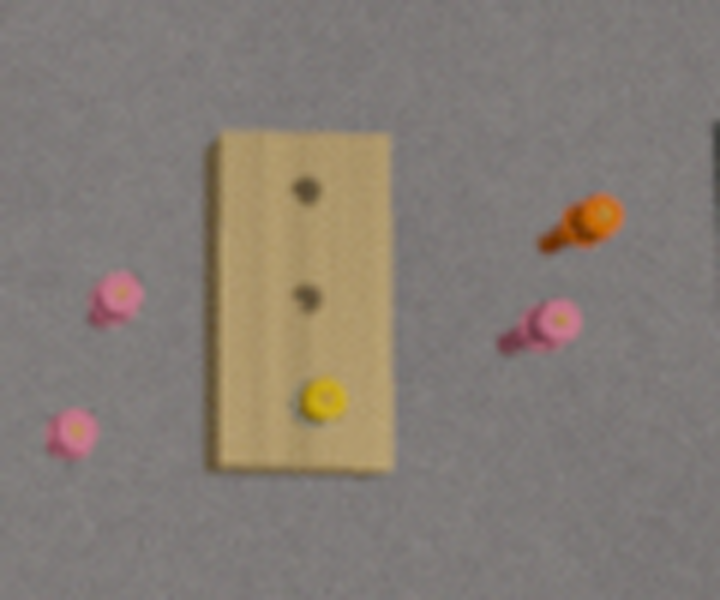

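```bash
python3 -m crank '[[-0.05,0,0,0.05,0,0],[-0.086,0.01,0.05,0.13,0,0],[-0.086,0.025,0.1,0.21,0,0],[-0.086,0.04,0.15,0.29,0,0],[-0.086,0.055,0.2,0.37,0,0],[-0.086,0.07,0.25,0.45,0,0],[-0.086,0.085,0.3,0.53,0,0],[-0.086,0.1,0.35,0.61,0,0],[-0.086,0.111,0.4,0.645,0,0],[-0.086,0.111,0.4135,0.645,0,0],[-0.086,0.111,0.4135,0.645,0,0],[-0.086,0.111,0.4135,0.645,0,0]]' 0.5 40
python3 - <<'E'
from h import *
st(); P=params("wrist"); im=vision.grab_frame("wrist"); crop(im,(220,100,420,290),3,"w22.png")
for c in caps(im,(250,100,400,300)): print(c, np.round(atz(P,c[0],89),1))
st()
E
```

```text
t: 27.0
position: [497.4, -320.1, 175.1]
orientation: [[-0.001, 0.001, -1.0], [0.001, -1.0, -0.001], [-1.0, -0.001, 0.001]]
ft_force: [-0.0, 1.0, -0.3]
grip_width: 46.2
t 27.0 p [ 497.4 -320.1  175.1] yaw -90.0 x [-0.001  0.001 -1.   ] F [-0.   1.  -0.3] M [ 0.03  0.16 -0.01] w 46.2 j [-0.62 -0.06  1.64  0.    1.56  0.96]
(array([321.5, 196.6]), 310, [312, 186, 20, 22]) [ 499.8 -321.2   89. ]
t 27.05 p [ 497.6 -319.8  175.4] yaw -89.9 x [-0.     0.001 -1.   ] F [-0.1 -0.4 -0.1] M [ 0.02  0.2  -0.05] w 46.4 j [-0.61 -0.06  1.64  0.    1.56  0.96]
```

View pics/w22.png

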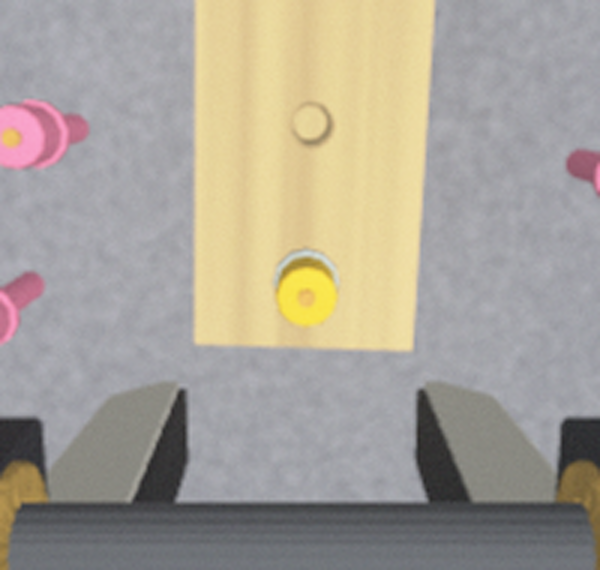

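```bash
python3 -m crank '[[0.05,0.002,0,0,0,0],[0.1,0.002,0,0,0,0],[0.13,0.002,0,0,0,0],[0.13,0.002,0,0,0,0],[0.13,0.002,0,0,0,0]]'
python3 - <<'E'
from h import *
st(); P=params("wrist"); im=vision.grab_frame("wrist"); crop(im,(220,100,420,290),3,"w23.png")
E
```

```text
t: 27.55
position: [497.9, -321.7, 72.7]
orientation: [[0.0, 0.001, -1.0], [-0.0, -1.0, -0.001], [-1.0, 0.0, -0.0]]
ft_force: [-0.2, -0.7, 0.5]
grip_width: 46.6
t 27.55 p [ 497.9 -321.7   72.7] yaw -89.9 x [ 0. -0. -1.] F [-0.2 -0.7  0.5] M [-0.01  0.15 -0.01] w 46.6 j [-0.62 -0.01  1.76  0.    1.39  0.95]
```

View pics/w23.png

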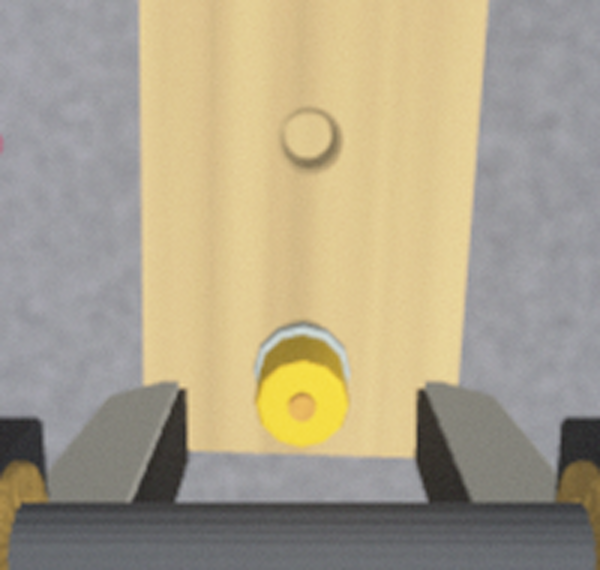

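```bash
python3 -m crank '[[0.025,0,0.001,0,0,0],[0.044,0,0.001,0,0,0],[0.044,0,0.001,0,0,0],[0.044,0,0.001,0,0,0]]'
python3 -m crank '[[0,0,0,0,0,0],[0,0,0,0,0,0],[0,0,0,0,0,0],[0,0,0,0,0,0],[0,0,0,0,0,0]]' 0.1 40
python3 -m crank '[[-0.03,0,0,0,0,0],[-0.09,0,0,0,0,0],[-0.15,0,0,0,0,0],[-0.15,0,0,0,0,0]]'
python3 - <<'E'
from h import *
st(); im=vision.grab_frame("wrist"); crop(im,(160,80,480,290),2.5,"w24.png")
plan([597.5,-88,157])
E
```

```text
t: 28.0
position: [496.7, -322.5, 37.3]
orientation: [[0.0, -0.0, -1.0], [-0.0, -1.0, 0.0], [-1.0, 0.0, -0.0]]
ft_force: [-0.6, -0.5, -0.3]
grip_width: 46.3
t: 28.5
position: [496.6, -322.6, 36.9]
orientation: [[0.0, -0.0, -1.0], [-0.0, -1.0, 0.0], [-1.0, 0.0, -0.0]]
ft_force: [-0.6, 0.8, 2.0]
grip_width: 20.1
t: 28.9
position: [498.3, -323.8, 163.9]
orientation: [[0.007, -0.0, -1.0], [-0.005, -1.0, 0.0], [-1.0, 0.005, -0.007]]
ft_force: [0.4, -0.0, -1.1]
grip_width: 20.4
t 28.9 p [ 498.3 -323.8  163.9] yaw -90.0 x [ 0.007 -0.005 -1.   ] F [ 0.4 -0.  -1.1] M [-0.02  0.14 -0.03] w 20.4 j [-0.62 -0.06  1.66 -0.    1.53  0.95]
plan [0.0035, -0.2941, -0.1249] dist 256.0
```

View pics/w24.png

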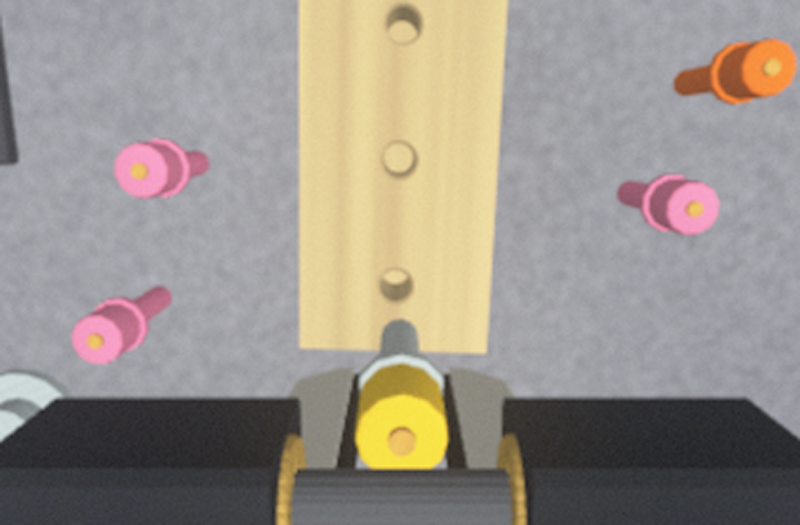

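```bash
python3 -m crank '[[0,-0.06,-0.026,0,0,0],[0,-0.12,-0.052,0,0,0],[0,-0.18,-0.078,0,0,0],[0,-0.23,-0.1,0,0,0],[0,-0.27,-0.117,0,0,0],[0,-0.2933,-0.127,0,0,0],[0,-0.2933,-0.127,0,0,0],[0.03,-0.2933,-0.127,0,0,0],[0.062,-0.2933,-0.127,0,0,0],[0.062,-0.2933,-0.127,0,0,0],[0.062,-0.2933,-0.127,0,0,0],[0.062,-0.2933,-0.127,0,0,0]]'
python3 - <<'E'
from h import *
st(); P=params("wrist"); im=vision.grab_frame("wrist"); crop(im,(280,170,360,240),9,"w25.png")
s=env.state(); p=np.array(s["position"]); print(p)
f=lambda q: np.round((proj(P,q)-[280,170]+.5)*9)
foot=p+[0,0,-31]
print("foot",f(foot),"rim",[f(foot+[6*np.cos(a),6*np.sin(a),2]).tolist() for a in np.arange(0,6.28,1.57)],"hole",f([598.4,-87.9,63]),[f(np.array([598.4,-87.9,63])+[7.5*np.cos(a),7.5*np.sin(a),0]).tolist() for a in np.arange(0,6.28,1.57)])
print([f(np.array([598.4,-87.9,63])+[19.6*np.cos(a),19.6*np.sin(a),0]).tolist() for a in (1.5708-.1,-1.5708-.1)])
E
```

```text
t: 30.15
position: [598.4, -88.4, 108.3]
orientation: [[0.001, -0.001, -1.0], [-0.0, -1.0, 0.001], [-1.0, 0.0, -0.001]]
ft_force: [0.4, 0.9, -1.1]
grip_width: 20.0
t 30.15 p [598.4 -88.4 108.3] yaw -90.0 x [ 0.001 -0.    -1.   ] F [ 0.4  0.9 -1.1] M [-0.05  0.14 -0.  ] w 20.0 j [-0.19 -0.    1.7  -0.    1.45  1.38]
[598.55779225 -88.30981177 108.42882139]
foot [367. 403.] rim [[367.0, 344.0], [300.0, 409.0], [367.0, 472.0], [434.0, 409.0]] hole [363. 363.] [[362.0, 287.0], [285.0, 363.0], [363.0, 437.0], [440.0, 363.0]]
[[160.0, 343.0], [565.0, 382.0]]
```

View pics/w25.png

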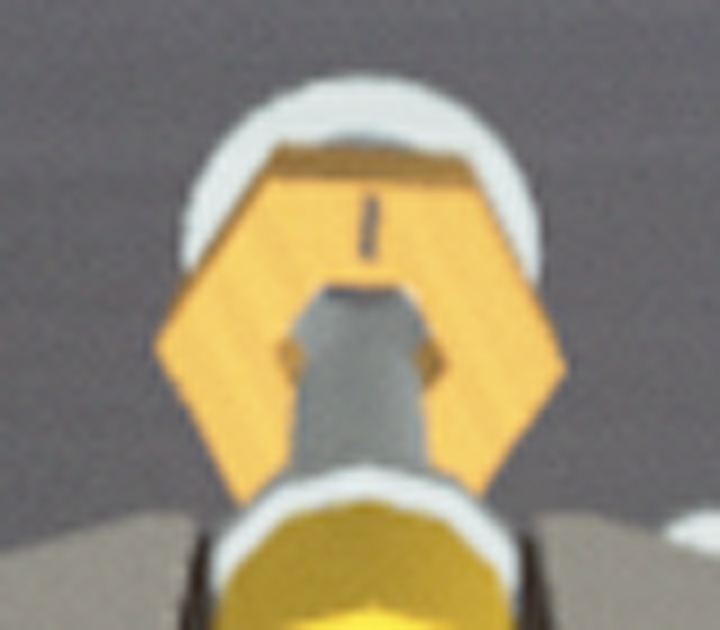

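```bash
python3 -m crank '[[0.01,0,-0.0004,0,0,0],[0.016,0,-0.0004,0,0,0],[0.02,0,-0.0004,0,0,0],[0.024,0,-0.0004,0,0,0],[0.024,0,-0.0004,0,0,0]]'; python3 -c "
from h import *
st()"
```

```text
t: 30.7
position: [598.2, -87.8, 87.2]
orientation: [[-0.001, -0.0, -1.0], [0.0, -1.0, 0.0], [-1.0, -0.0, 0.001]]
ft_force: [0.8, -0.4, -0.9]
grip_width: 20.3
t 30.7 p [598.2 -87.8  87.2] yaw -90.0 x [-0.001  0.    -1.   ] F [ 0.8 -0.4 -0.9] M [-0.03  0.17 -0.  ] w 20.3 j [-0.19  0.01  1.72 -0.    1.42  1.38]
```

```bash
python3 -m crank '[[0.01,0,0,0,0,0],[0.02,0,0,0,0,0],[0.03,0,0,0,0,0],[0.04,0,0,0,0,0],[0.05,0,0,0,0,0],[0.053,0,0,0,0,0],[0.0545,0,0,0,0,0],[0.0545,0,0,0,0,0]]'|egrep 'pos|ft'; python3 -m crank '[[0.001,0,0,0,0,0],[0.0015,0,0,0,0,0],[0.0015,0,0,0,0,0]]'|egrep 'pos|ft';python3 -m crank '[[0.001,0,0,0,0,0],[0.0015,0,0,0,0,0],[0.0015,0,0,0,0,0]]'|egrep 'pos|ft'; python3 -c "
from h import *
st()"
```

```text
position: [598.5, -87.9, 44.3]
ft_force: [-0.7, 0.5, -0.8]
position: [598.5, -87.9, 43.1]
ft_force: [-0.4, -0.9, -0.8]
position: [599.0, -87.9, 42.8]
ft_force: [-1.2, 1.2, 7.1]
t 32.1 p [599.  -87.9  42.8] yaw -90.0 x [ 0.002 -0.    -1.   ] F [-1.2  1.2  7.1] M [ 0.12  0.37 -0.03] w 20.2 j [-0.19  0.04  1.76  0.    1.34  1.38]
```

```bash
python3 -m crank '[[-0.002,0,0,0,0,0],[-0.002,0,0,0,0,0],[-0.002,0,0,0,0,0],[-0.002,0,0,0,0,0]]' 0.56 40; python3 -m crank '[[-0.025,0,0,-0.08,0,0],[-0.05,0,0,-0.16,0,0],[-0.05,0,0,-0.24,0,0],[-0.05,0,0,-0.303,0,0],[-0.05,0,0,-0.303,0,0],[-0.05,0,0,-0.303,0,0]]'; python3 - <<'E'
from h import *
st(); P=params("wrist"); im=vision.grab_frame("wrist"); crop(im,(240,120,400,280),4.5,"w26.png")
E
```

```text
t: 32.5
position: [598.3, -87.8, 43.2]
orientation: [[-0.0, -0.0, -1.0], [0.0, -1.0, 0.0], [-1.0, -0.0, 0.0]]
ft_force: [-0.9, 0.2, -0.6]
grip_width: 47.2
t: 33.1
position: [598.3, -87.8, 83.2]
orientation: [[-0.0, 0.455, -0.89], [0.0, -0.89, -0.455], [-1.0, -0.0, 0.0]]
ft_force: [-0.6, -0.5, -0.3]
grip_width: 52.1
t 33.1 p [598.3 -87.8  83.2] yaw -62.9 x [-0.  0. -1.] F [-0.6 -0.5 -0.3] M [-0.11  0.15  0.03] w 52.1 j [-0.19  0.01  1.72  0.    1.41  0.91]
```

View pics/w26.png

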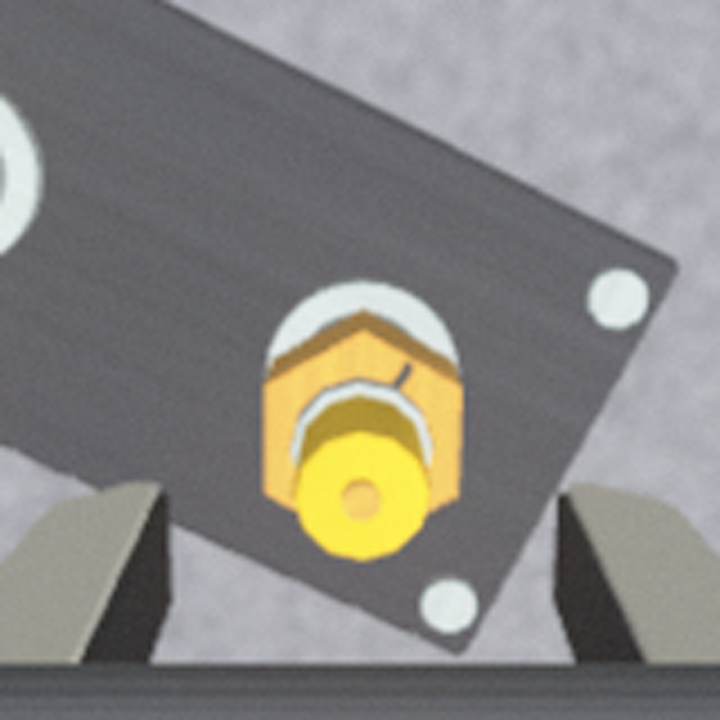

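```bash
python3 -m crank '[[0.03,0,0,0,0,0],[0.06,0,0,0,0,0],[0.09,0,0,0,0,0],[0.1,0,0,0,0,0],[0.1,0,0,0,0,0],[0.1,0,0,0,0,0]]'|egrep posi; python3 -m crank '[[0,0,0,0,0,0],[0,0,0,0,0,0],[0,0,0,0,0,0],[0,0,0,0,0,0]]' 0.2 60 | egrep 'posi|grip'
python3 -m crank '[[0,0,0,0.08,0,0],[0,0,0,0.16,0,0],[0,0,0,0.24,0,0],[0,0,0,0.32,0,0],[0,0,0,0.40,0,0],[0,0,0,0.48,0,0],[0,0,0,0.56,0,0],[0,0,0,0.64,0,0],[0,0,0,0.72,0,0],[0,0,0,0.80,0,0],[0,0,0,0.88,0,0],[0,0,0,0.88,0,0]]'|egrep 'posi|ft|grip';  python3 -c "
from h import *
st()"
for i in 1; do python3 -m crank '[[0,0,0,0.02,0,0],[0,0,0,0.04,0,0],[0,0,0,0.04,0,0]]'|egrep 'grip';  python3 -c "
from h import *
st()"; done
python3 -m crank '[[0,0,0,0.02,0,0],[0,0,0,0.03,0,0],[0,0,0,0.03,0,0]]'|egrep 'grip';  python3 -c "
from h import *
st(); im=vision.grab_frame('wrist'); crop(im,(240,120,400,280),4,'w27.png')"
```

```text
position: [598.9, -88.0, 4.5]
position: [598.7, -87.7, 4.1]
grip_width: 33.5
position: [598.4, -88.6, 4.2]
ft_force: [-4.7, -4.5, 7.4]
grip_width: 33.8
t 35.35 p [598.4 -88.6   4.2] yaw -142.2 x [ 0.    -0.001 -1.   ] F [-4.7 -4.5  7.4] M [-0.68  1.05 -0.24] w 33.8 j [-0.19  0.08  1.79 -0.    1.28  2.29]
grip_width: 33.3
t 35.65 p [598.3 -88.7   4.1] yaw -145.6 x [-0.    -0.001 -1.   ] F [-5.6 -3.8  8.2] M [-0.72  1.08  0.05] w 33.3 j [-0.19  0.08  1.79 -0.    1.28  2.35]
grip_width: 33.7
t 35.95 p [598.3 -88.7   4.1] yaw -148.3 x [-0.    -0.001 -1.   ] F [-5.2 -4.2  7.4] M [-0.73  1.09  0.16] w 33.7 j [-0.19  0.08  1.79 -0.    1.28  2.4 ]
```

View pics/w27.png

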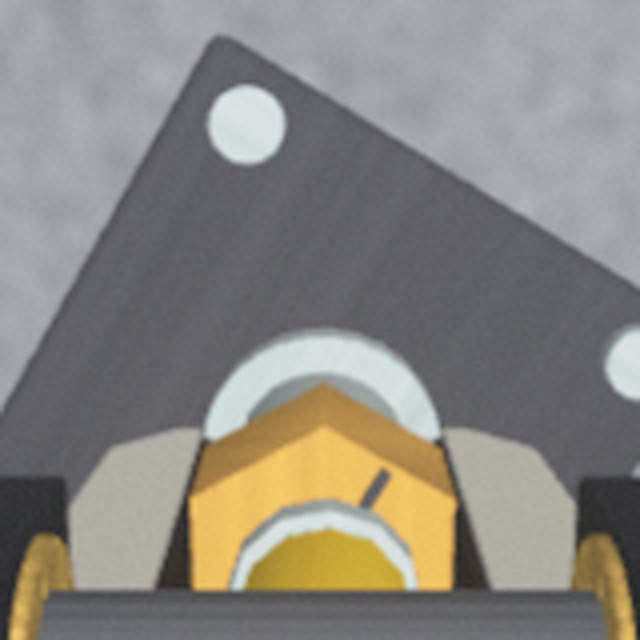

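```bash
for i in 1; do python3 -m crank '[[0,0,0,0.01,0,0],[0,0,0,0.02,0,0],[0,0,0,0.02,0,0]]'|egrep 'grip';  python3 -c "
from h import *
st()"; done
python3 -m crank '[[0,0,0,0.01,0,0],[0,0,0,0.02,0,0],[0,0,0,0.02,0,0]]'|egrep 'grip';  python3 -c "
from h import *
st()"
python3 -m crank '[[0,0,0,0.01,0,0],[0,0,0,0.02,0,0],[0,0,0,0.02,0,0]]'|egrep 'grip';  python3 -c "
from h import *
st(); im=vision.grab_frame('wrist'); crop(im,(240,120,400,280),4,'w28.png')"
```

```text
grip_width: 33.7
t 36.3 p [598.3 -88.7   4.1] yaw -150.1 x [-0.    -0.001 -1.   ] F [-6.  -5.6  7.3] M [-0.68  1.12  0.13] w 33.7 j [-0.19  0.08  1.79 -0.    1.28  2.43]
grip_width: 33.6
t 36.6 p [598.4 -88.9   4.1] yaw -151.8 x [ 0.    -0.002 -1.   ] F [-5.7 -7.4  7.2] M [-1.1   0.94  1.31] w 33.6 j [-0.19  0.08  1.79 -0.    1.28  2.46]
grip_width: 34.0
t 36.9 p [598.5 -89.1   4.1] yaw -153.6 x [ 0.    -0.003 -1.   ] F [-3.3 -9.5  6. ] M [-1.39  0.77  2.15] w 34.0 j [-0.19  0.08  1.79 -0.    1.27  2.49]
```

View pics/w28.png

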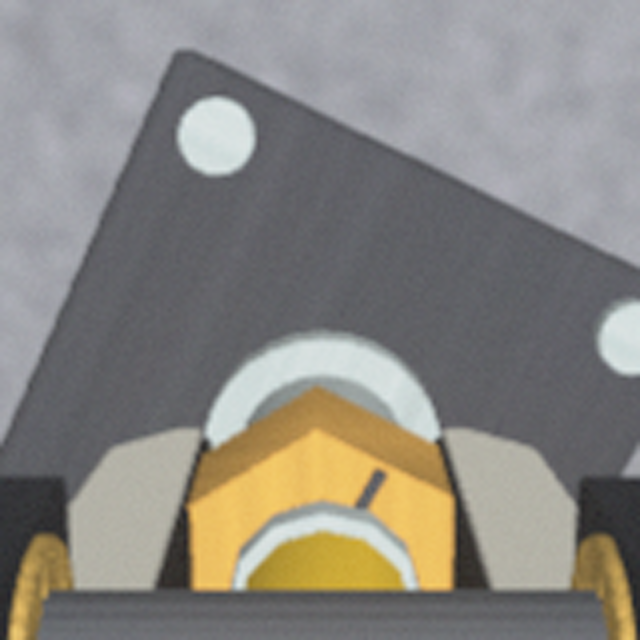

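```bash
python3 -m crank '[[0,0,0,-0.015,0,0],[0,0,0,-0.025,0,0],[0,0,0,-0.025,0,0]]';python3 -c "
from h import *
st(); im=vision.grab_frame('wrist'); crop(im,(240,120,400,280),4,'w29a.png')"; python3 -m crank '[[0,0,0,0,0,0],[0,0,0,0,0,0],[0,0,0,0,0,0],[0,0,0,0,0,0]]' 0.56 40;python3 -c "
from h import *
st(); im=vision.grab_frame('wrist'); crop(im,(240,120,400,280),4,'w29b.png')"; python3 -m crank '[[-0.05,0,0,0,0,0],[-0.1,0,0,0,0,0],[-0.13,0,0,0,0,0],[-0.13,0,0,0,0,0],[-0.13,0,0,0,0,0]]' | grep grip;  python3 - <<'E'
from h import *
st(); P=params("wrist");im=vision.grab_frame("wrist"); crop(im,(220,100,420,280),4,"w29.png")
st()
a=[cv2.imread(f"pics/w29{c}.png") for c in "ab"]; cv2.imwrite("pics/w29ab.png",cv2.resize(np.hstack(a),(800,400)))
E
```

```text
t: 37.25
position: [598.5, -89.1, 4.1]
orientation: [[0.0, -0.878, -0.479], [-0.002, -0.479, 0.878], [-1.0, 0.001, -0.002]]
ft_force: [-4.4, -8.5, 6.1]
grip_width: 33.6
t 37.25 p [598.5 -89.1   4.1] yaw -151.4 x [ 0.    -0.002 -1.   ] F [-4.4 -8.5  6.1] M [-1.31  0.76 -0.02] w 33.6 j [-0.19  0.08  1.79 -0.    1.27  2.45]
t: 37.7
position: [598.4, -87.7, 3.3]
orientation: [[-0.0, -0.878, -0.479], [0.0, -0.479, 0.878], [-1.0, 0.0, 0.0]]
ft_force: [0.1, 1.2, -0.3]
grip_width: 51.5
t 37.7 p [598.4 -87.7   3.3] yaw -151.4 x [-0.  0. -1.] F [ 0.1  1.2 -0.3] M [0.05 0.13 0.03] w 51.5 j [-0.19  0.08  1.79  0.    1.27  2.45]
grip_width: 51.8
t 38.25 p [598.5 -87.8 107.4] yaw -151.4 x [ 0.001 -0.    -1.   ] F [ 0.2  0.5 -1.5] M [0.06 0.15 0.03] w 51.8 j [-0.19 -0.    1.7   0.    1.45  2.45]
t 38.3 p [598.1 -87.7 106.5] yaw -151.4 x [-0.001  0.    -1.   ] F [-0.4  1.  -0.8] M [ 0.05  0.13 -0.02] w 52.1 j [-0.19 -0.    1.7   0.    1.45  2.45]
```

View pics/w29.png

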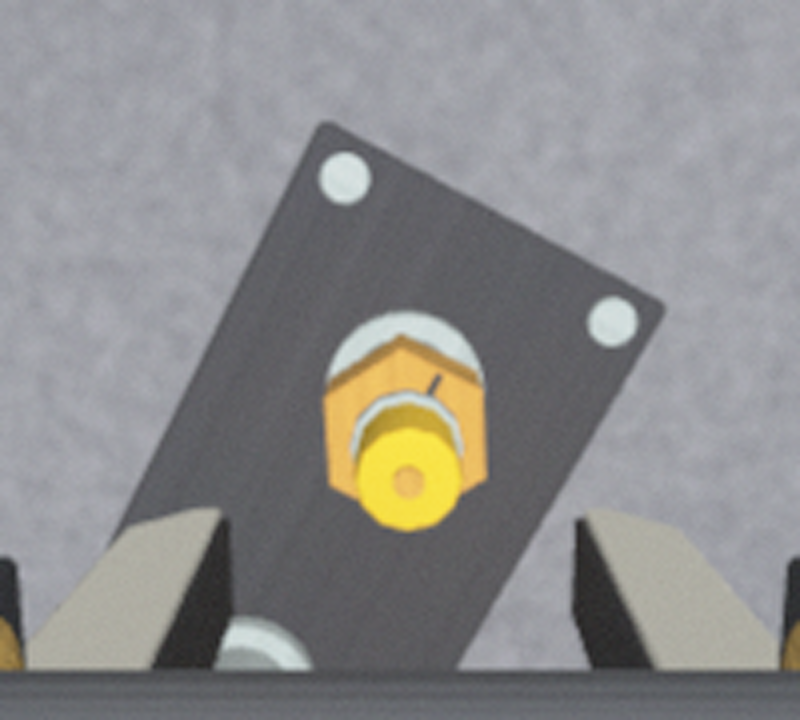

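View pics/w29ab.png

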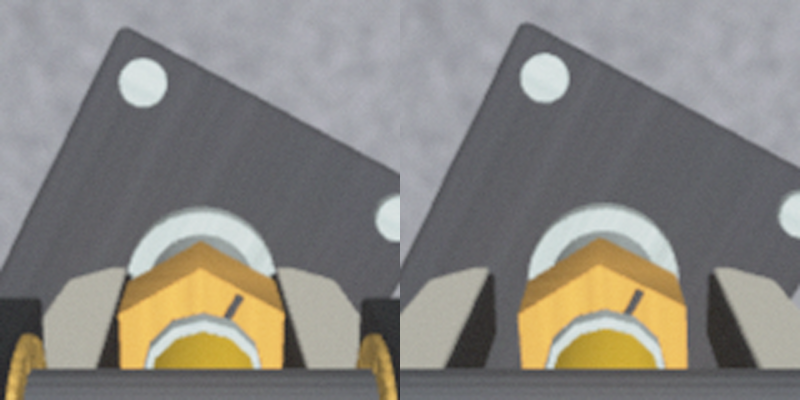

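```bash
python3 - <<'E'
from h import *
plan([541,296,175],-np.pi/3)
im=vision.grab_frame("top"); crop(im,(160,120,480,270),2.4,"t30.png")
E
```

```text
plan [-0.0855, -0.167, 0.4553, 0.9846, -0.0, -0.0007] dist 394.0
```

View pics/t30.png

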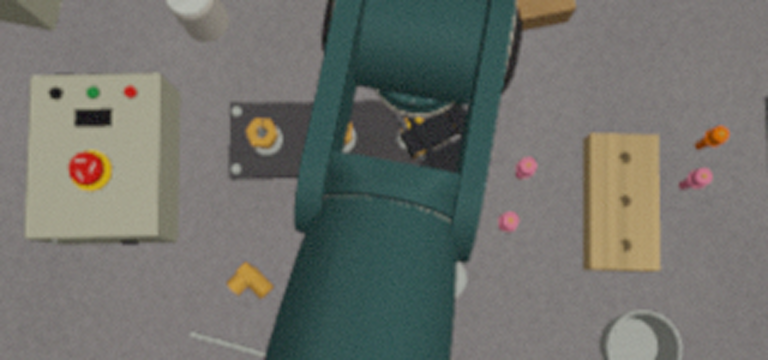

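```bash
python3 -m crank '[[-0.05,0,0,-0.08,0,0],[-0.0855,-0.01,0.04,-0.16,0,0],[-0.0855,-0.028,0.08,-0.25,0,0],[-0.0855,-0.045,0.13,-0.34,0,0],[-0.0855,-0.063,0.18,-0.43,0,0],[-0.0855,-0.08,0.23,-0.52,0,0],[-0.0855,-0.098,0.28,-0.61,0,0],[-0.0855,-0.116,0.33,-0.7,0,0],[-0.0855,-0.134,0.38,-0.79,0,0],[-0.0855,-0.15,0.42,-0.88,0,0],[-0.0855,-0.167,0.4553,-0.96,0,0],[-0.0855,-0.167,0.4553,-1.0,0,0]]' 0.65 30
python3 -m crank '[[0,0,0,0,0,0],[0,0,0,0,0,0],[0,0,0,0,0,0]]'
python3 - <<'E'
from h import *
st(); P=params("wrist"); im=vision.grab_frame("wrist"); crop(im,(160,80,480,290),2.5,"w31.png")
a=im.astype(int); m=((a[...,0]>150)&(a[...,1]<90)&(a[...,2]<90)).astype(np.uint8); m[:110]=0;m[280:]=0;m[:,:240]=0;m[:,420:]=0
mm=cv2.morphologyEx(m,cv2.MORPH_CLOSE,np.ones((9,9))); c=max(cv2.findContours(mm,0,1)[0],key=cv2.contourArea); e=cv2.fitEllipse(c); print(e,np.round(atz(P,e[0],126),1))
E
```

```text
t: 39.55
position: [540.2, 298.9, 173.8]
orientation: [[-0.002, 0.486, -0.874], [-0.001, -0.874, -0.486], [-1.0, -0.001, 0.002]]
ft_force: [-0.7, 0.0, -0.7]
grip_width: 60.5
t: 39.85
position: [541.3, 295.3, 175.4]
orientation: [[-0.0, 0.477, -0.879], [-0.0, -0.879, -0.477], [-1.0, 0.0, 0.001]]
ft_force: [-0.4, -0.8, 0.3]
grip_width: 60.1
t 39.85 p [541.3 295.3 175.4] yaw -61.5 x [-0. -0. -1.] F [-0.4 -0.8  0.3] M [-0.08  0.15  0.04] w 60.1 j [ 0.46 -0.01  1.59 -0.    1.56  1.53]
((317.570068359375, 203.92601013183594), (41.8164176940918, 42.51228713989258), 118.36001586914062) [544. 299. 126.]
```

View pics/w31.png

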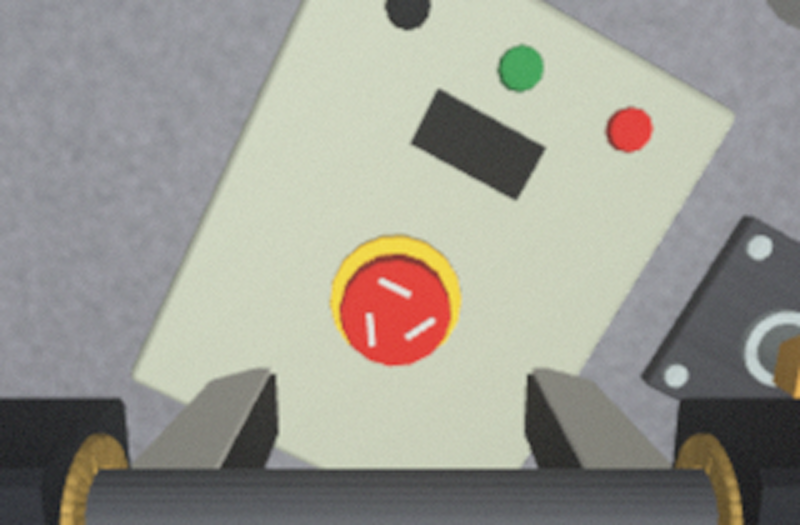

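```bash
python3 -m crank '[[0.04,-0.0022,-0.0029,0,0,0],[0.08,-0.0022,-0.0029,0,0,0],[0.08,-0.0022,-0.0029,0,0,0],[0.08,-0.0022,-0.0029,0,0,0]]'
python3 - <<'E'
from h import *
st(); P=params("wrist"); im=vision.grab_frame("wrist"); crop(im,(220,100,420,290),3,"w32.png")
a=im.astype(int); m=((a[...,0]>150)&(a[...,1]<90)&(a[...,2]<90)).astype(np.uint8); m[:140]=0;m[280:]=0;m[:,:240]=0;m[:,400:]=0
mm=cv2.morphologyEx(m,cv2.MORPH_CLOSE,np.ones((9,9))); c=max(cv2.findContours(mm,0,1)[0],key=cv2.contourArea); e=cv2.fitEllipse(c); print(e,np.round(atz(P,e[0],126),1))
E
```

```text
t: 40.3
position: [542.6, 298.2, 112.5]
orientation: [[-0.0, 0.478, -0.878], [-0.0, -0.878, -0.478], [-1.0, 0.0, 0.0]]
ft_force: [-0.3, 0.6, 1.5]
grip_width: 60.6
t 40.3 p [542.6 298.2 112.5] yaw -61.5 x [-0. -0. -1.] F [-0.3  0.6  1.5] M [-0.05  0.19  0.04] w 60.6 j [ 0.46  0.03  1.66 -0.    1.46  1.53]
((319.6888427734375, 230.25936889648438), (54.37345886230469, 56.320804595947266), 100.61353302001953) [544.1 299.1 126. ]
```

View pics/w32.png

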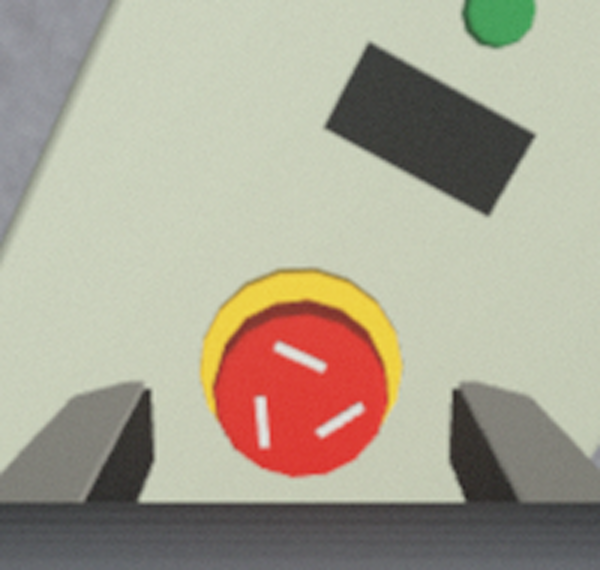

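```bash
python3 -m crank '[[0.02,0,0,0,0,0],[0.035,0,0,0,0,0],[0.0422,0,0,0,0,0],[0.0422,0,0,0,0,0],[0.0422,0,0,0,0,0]]'
python3 -m crank '[[0,0,0,0,0,0],[0,0,0,0,0,0],[0,0,0,0,0,0],[0,0,0,0,0,0],[0,0,0,0,0,0]]' 0.3 25
python3 - <<'E'
from h import *
st(); P=params("wrist"); im=vision.grab_frame("wrist"); crop(im,(220,100,420,290),3,"w33.png")
E
```

```text
t: 40.85
position: [542.6, 298.6, 78.2]
orientation: [[0.0, 0.479, -0.878], [0.0, -0.878, -0.479], [-1.0, 0.0, -0.0]]
ft_force: [-0.5, -0.2, 0.9]
grip_width: 60.5
t: 41.35
position: [542.7, 298.5, 78.2]
orientation: [[0.0, 0.479, -0.878], [0.0, -0.878, -0.479], [-1.0, 0.0, -0.0]]
ft_force: [1.0, -1.2, 1.0]
grip_width: 39.4
t 41.35 p [542.7 298.5  78.2] yaw -61.4 x [ 0.  0. -1.] F [ 1.  -1.2  1. ] M [-0.23  0.07  0.02] w 39.4 j [ 0.46  0.05  1.69 -0.    1.4   1.53]
```

View pics/w33.png

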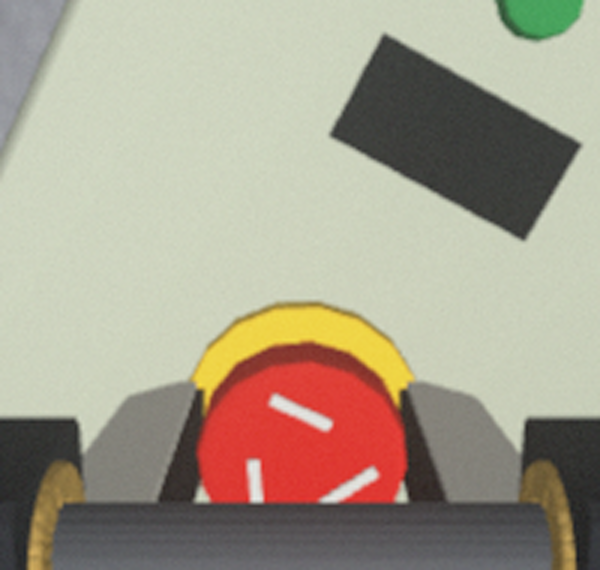

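```bash
python3 -m crank '[[0,0,0,0.08,0,0],[0,0,0,0.16,0,0],[0,0,0,0.24,0,0],[0,0,0,0.32,0,0],[0,0,0,0.40,0,0],[0,0,0,0.48,0,0],[0,0,0,0.56,0,0],[0,0,0,0.56,0,0],[0,0,0,0.56,0,0]]'
python3 - <<'E'
from h import *
st(); P=params("wrist"); im=vision.grab_frame("wrist"); crop(im,(220,100,420,290),3,"w34.png")
E
```

```text
t: 42.3
position: [542.7, 297.8, 78.3]
orientation: [[0.0, -0.372, -0.928], [-0.001, -0.928, 0.372], [-1.0, 0.001, -0.001]]
ft_force: [-0.3, -6.8, 4.1]
grip_width: 39.4
t 42.3 p [542.7 297.8  78.3] yaw -111.8 x [ 0.    -0.001 -1.   ] F [-0.3 -6.8  4.1] M [-1.14  0.19  0.04] w 39.4 j [ 0.46  0.05  1.69 -0.    1.4   2.41]
```

View pics/w34.png

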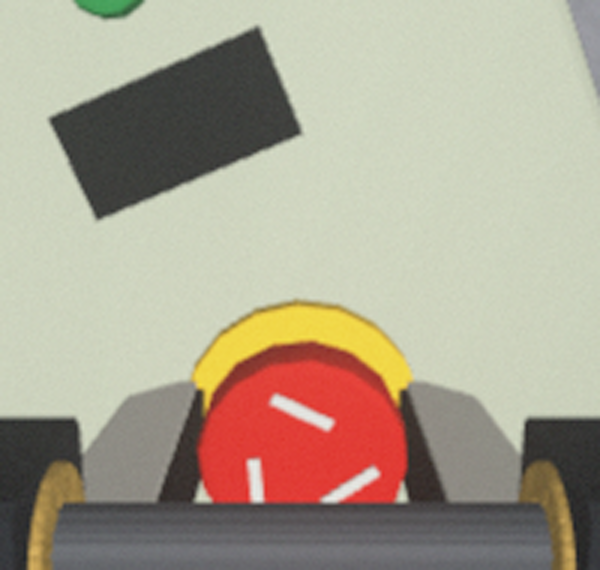

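```bash
python3 -m crank '[[0,0,0,0,0,0],[0,0,0,0,0,0],[0,0,0,0,0,0],[0,0,0,0,0,0]]' 0.65 25
python3 -m crank '[[-0.04,0,0,0,0,0],[-0.1,0,0,0,0,0],[-0.15,0,0,0,0,0],[-0.15,0,0,0,0,0],[-0.15,0,0,0,0,0]]'
python3 - <<'E'
from h import *
st(); im=vision.grab_frame("scene"); b=im[:,:,::-1]
f=lambda i: cv2.resize(i[145:195,440:500],None,fx=6.5,fy=6.5,interpolation=cv2.INTER_CUBIC)
cv2.imwrite("pics/s35.png",np.hstack([f(cv2.imread("pics/scene0.png")),f(b)]))
crop(im,(290,180,410,260),6.5,"s35b.png")
im=vision.grab_frame("wrist"); crop(im,(160,80,480,290),2.5,"w35.png")
E
```

```text
t: 42.75
position: [542.4, 298.6, 77.9]
orientation: [[-0.0, -0.371, -0.929], [0.0, -0.929, 0.371], [-1.0, -0.0, 0.0]]
ft_force: [0.0, 0.5, 0.4]
grip_width: 59.7
t: 43.25
position: [542.7, 298.7, 198.6]
orientation: [[0.001, -0.371, -0.929], [0.001, -0.929, 0.371], [-1.0, -0.001, -0.001]]
ft_force: [-0.7, 0.5, -0.2]
grip_width: 60.4
t 43.25 p [542.7 298.7 198.6] yaw -111.8 x [ 0.001  0.001 -1.   ] F [-0.7  0.5 -0.2] M [0.08 0.17 0.02] w 60.4 j [ 0.46 -0.01  1.55  0.    1.6   2.41]
```

View pics/s35.png

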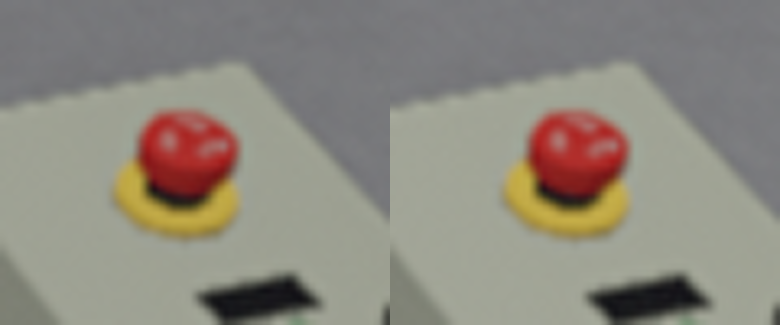

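View pics/s35b.png

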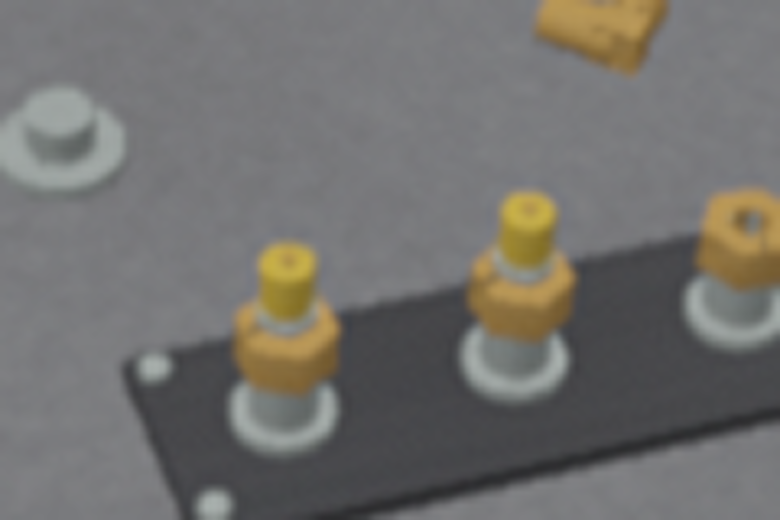

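View pics/w35.png

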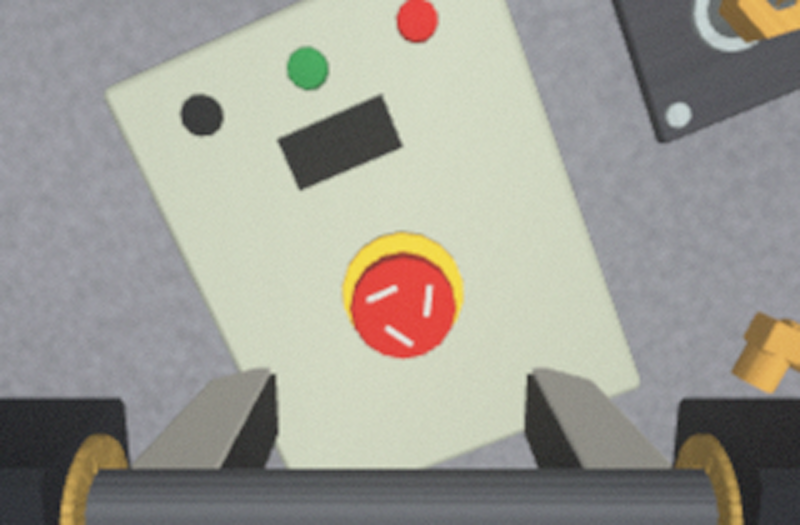

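```bash
python3 - <<'E'
from h import *
st(); print(env.close_job())
E
```

```text
t 43.35 p [542.1 298.4 196.4] yaw -111.8 x [-0.002 -0.001 -1.   ] F [-0.4 -0.1 -0.2] M [0.04 0.15 0.02] w 60.9 j [ 0.46 -0.01  1.56  0.    1.6   2.41]
the job is handed in; nothing more can be done
None
```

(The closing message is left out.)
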